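# Make up an ink mould and bring it to the press plate

### The job

Get the next pressing ready: slide the red pressure board off the steel press plate and park it fully on the green mat, and press every loose pattern block on the bench flush into a recess of its own in the wooden mould. Only when all the blocks are home, slide the loaded mould squarely onto the steel plate, nothing overhanging. Slide board and mould flat on the bench, never lifting or tipping them, and leave the other things on the bench where they are.

Things in the scene. Friction and masses are not known exactly. Their poses are not given: they have to be found in the camera images.
- mould: the same wooden mould as mould_c, with its origin at the centre of its underside
- mould_c (a point): Brown wooden mould, loose on the bench: a slab 204 mm (its x) x 132 mm (its y) x 28 mm high, about 0.65 kg, with four equal recesses open to the top, centred at x = -72, -24, +24, +72 mm and y = +8 mm. This point is the slab's centre, 14 mm above its underside
- mould_bar (a point): The mould's handle: centre of a dark upright bar 90 mm long (mould x), 12 mm thick (mould y), standing on the slab from 28 to 52 mm above its underside, at mould x = 0, y = -52 mm; this point is 40 mm above the underside
- pad0 (a joint): White knock-out pad (20 x 60 mm) in the recess at mould x = -72 mm (recess 38 mm in x, 80 mm in y, 20 mm deep): 0 raised 8 mm above the recess floor, so that a block laid in stands about 8 mm proud; about 0.008 m when pushed down, block flush. About 10 N straight down on the block moves it, and it stays where it is left
- pad1 (a joint): White knock-out pad (20 x 60 mm) in the recess at mould x = -24 mm (recess 38 mm in x, 80 mm in y, 20 mm deep): 0 raised 8 mm above the recess floor, so that a block laid in stands about 8 mm proud; about 0.008 m when pushed down, block flush. About 10 N straight down on the block moves it, and it stays where it is left
- pad2 (a joint): White knock-out pad (20 x 60 mm) in the recess at mould x = 24 mm (recess 38 mm in x, 80 mm in y, 20 mm deep): 0 raised 8 mm above the recess floor, so that a block laid in stands about 8 mm proud; about 0.008 m when pushed down, block flush. About 10 N straight down on the block moves it, and it stays where it is left
- pad3 (a joint): White knock-out pad (20 x 60 mm) in the recess at mould x = 72 mm (recess 38 mm in x, 80 mm in y, 20 mm deep): 0 raised 8 mm above the recess floor, so that a block laid in stands about 8 mm proud; about 0.008 m when pushed down, block flush. About 10 N straight down on the block moves it, and it stays where it is left
- block0_c (a point): Pattern block: light wooden block 74 mm (its x) x 32 mm (its y) x 20 mm high with a brass grip rib on top, 50 mm along x, 12 mm thick in y, 24 mm high (44 mm high in all), about 0.15 kg. This point is half-way up, 22 mm above the underside. All blocks are alike, may go in any recess and either way round, the block's x along the mould's y. Three or four blocks are present; None from the start means absent
- block1_c (a point): Pattern block: light wooden block 74 mm (its x) x 32 mm (its y) x 20 mm high with a brass grip rib on top, 50 mm along x, 12 mm thick in y, 24 mm high (44 mm high in all), about 0.15 kg. This point is half-way up, 22 mm above the underside. All blocks are alike, may go in any recess and either way round, the block's x along the mould's y. Three or four blocks are present; None from the start means absent
- block2_c (a point): Pattern block: light wooden block 74 mm (its x) x 32 mm (its y) x 20 mm high with a brass grip rib on top, 50 mm along x, 12 mm thick in y, 24 mm high (44 mm high in all), about 0.15 kg. This point is half-way up, 22 mm above the underside. All blocks are alike, may go in any recess and either way round, the block's x along the mould's y. Three or four blocks are present; None from the start means absent
- block3_c (a point): Pattern block: light wooden block 74 mm (its x) x 32 mm (its y) x 20 mm high with a brass grip rib on top, 50 mm along x, 12 mm thick in y, 24 mm high (44 mm high in all), about 0.15 kg. This point is half-way up, 22 mm above the underside. All blocks are alike, may go in any recess and either way round, the block's x along the mould's y. Three or four blocks are present; None from the start means absent
- board: the same red pressure board as board_c, with its origin at the centre of its underside
- board_c (a point): Red pressure board, loose, lying on the steel plate at first: 150 mm (its x) x 100 mm (its y) x 22 mm high, about 0.5 kg; this point is the centre of that slab, 11 mm above its underside. A dark upright bar handle stands on the middle of its top, 90 mm along x, 12 mm thick in y, from 22 to 46 mm above the underside
- plate_c (a point): Centre of the steel press plate, let in level with the bench: 234 mm (its x) x 162 mm (its y). The mould belongs on it with its long side along the plate's long side, either way round
- mat_c (a point): Centre of the flat green mat, level with the bench: 190 mm (its x) x 140 mm (its y), where the red board is parked, its long side along the mat's long side, either way round
- jar: Bystander: blue ceramic jar, 70 mm across, 100 mm high; origin under its centre
- weight: Bystander: small brass weight, 40 mm across and high; origin under its centre
- ink_a: Bystander: black ink stick, 26 x 85 x 14 mm; origin under its centre
- ink_b: Bystander: black ink stick, 26 x 85 x 14 mm; origin under its centre
- brush: Bystander: brush, 200 mm long, lying; origin under its centre
- mallet: Bystander: hammer, 220 mm long, lying; origin under its centre
- bowl: Bystander: white bowl, 100 mm across, 45 mm high; origin under its centre
Mind the look-alikes: they are no part of the job. Of the things shaped like the board, the red one is meant.

How it is judged:
On the way:
1. every block present is pressed flush into a recess of the mould while the mould is still away from the steel plate (z of block0_c in the frame of mould_c between 0.01 and 0.0185 m and x of block0_c in the frame of mould_c between -0.08 and 0.08 m and y of block0_c in the frame of mould_c between -0.002 and 0.018 m and angle between each of block0_c, block1_c, block2_c, block3_c's own z axis and vertical below 0.08 rad and z of block1_c in the frame of mould_c between 0.01 and 0.0185 m and x of block1_c in the frame of mould_c between -0.08 and 0.08 m and y of block1_c in the frame of mould_c between -0.002 and 0.018 m and z of block2_c in the frame of mould_c between 0.01 and 0.0185 m and x of block2_c in the frame of mould_c between -0.08 and 0.08 m and y of block2_c in the frame of mould_c between -0.002 and 0.018 m and z of block3_c in the frame of mould_c between 0.01 and 0.0185 m and x of block3_c in the frame of mould_c between -0.08 and 0.08 m and y of block3_c in the frame of mould_c between -0.002 and 0.018 m and horizontal distance between mould_c and plate_c above 0.1 m), for 0.2 s.
At the end, for the whole second after the job is handed in: Every block present sits level in a mould recess, flush within 2.5 mm; the mould is centred on the steel plate within 18 mm each way and 0.17 rad; the red board is centred on the mat within 24 mm each way and 0.3 rad; both lie flat and at rest (z of block0_c in the frame of mould_c between 0.01 and 0.0185 m and x of block0_c in the frame of mould_c between -0.08 and 0.08 m and y of block0_c in the frame of mould_c between -0.002 and 0.018 m and angle between each of block0_c, block1_c, block2_c, block3_c's own z axis and vertical below 0.08 rad and z of block1_c in the frame of mould_c between 0.01 and 0.0185 m and x of block1_c in the frame of mould_c between -0.08 and 0.08 m and y of block1_c in the frame of mould_c between -0.002 and 0.018 m and z of block2_c in the frame of mould_c between 0.01 and 0.0185 m and x of block2_c in the frame of mould_c between -0.08 and 0.08 m and y of block2_c in the frame of mould_c between -0.002 and 0.018 m and z of block3_c in the frame of mould_c between 0.01 and 0.0185 m and x of block3_c in the frame of mould_c between -0.08 and 0.08 m and y of block3_c in the frame of mould_c between -0.002 and 0.018 m and x of board_c in the frame of mat_c between -0.024 and 0.024 m and y of board_c in the frame of mat_c between -0.024 and 0.024 m and angle between the x axis of board_c and the x axis of mat_c, either way round below 0.3 rad and x of mould_c in the frame of plate_c between -0.018 and 0.018 m and y of mould_c in the frame of plate_c between -0.018 and 0.018 m and angle between the x axis of mould_c and the x axis of plate_c, either way round below 0.17 rad and angle between each of mould_c, board_c's own z axis and vertical below 0.05 rad and linear speed of each of mould, board below 0.02 m/s); the robot touches nothing.
It fails at once if the mould is lifted more than 20 mm or tipped (height (world z) of mould_c above 0.034 m or angle between mould_c's own z axis and vertical above 0.25 rad).
It fails at once if the pressure board is lifted more than 20 mm or tipped (height (world z) of board_c above 0.031 m or angle between board_c's own z axis and vertical above 0.25 rad).
It fails at once if a bystander is moved more than 80 mm or the jar is knocked over (distance of any of jar, weight, ink_a, ink_b, brush, mallet, bowl from where it was at the start of the episode above 0.08 m or angle between jar's own z axis and vertical above 0.6 rad).
Of block0, block1, block2, block3 only 3 to 4 are there at a start; the rules pass over those that are not, and their reading is None.
At some moment in a run one of block0, block1, block2, block3, board may be knocked a few centimetres aside while the robot is not near it.
It also fails if it takes over 210 s, if anything falls off the work surface, if the arm or the gripper's body presses on something with over 40 N, if the wrist force passes 120 N, or if a joint passes its speed limit or range.

### The arm

A 6-joint arm with a two-finger parallel gripper is mounted at the origin on the work surface. World frame = base frame: x ahead of the robot, y to its left, z up, the work surface at z = 0. Lengths are in m, angles in rad, forces in N, time in s.
With the tool pointing down it reaches from about 0.225 to 0.875 m from the base axis. Payload 3.4 kg.
Tool frame: the origin (TCP) lies at the very end of the fingers, on their centre line; the grasp point (between the pads) lies manip.pinch_z behind it (manip.pinch_z is the distance from the TCP to the grasp point, in m); z points along the fingers, y is the direction in which the jaws open and shut (so a half turn about z gives the same grasp; the last joint's range is limited). The gripper opens to 85 mm and grips with 20 to 120 N. Pads are 22 mm wide; open, the fingers measure 114 mm over their backs; the gripper's body (76 mm by 85 mm) begins 54 mm behind the grasp point. The pads swing forward as they close: fully open they stand 13 mm farther back than shut.
Start: joints at [-1.319, 0.276, 1.505, -0, 1.361, -0.121], TCP at [0.209, -0.536, 0.231] pointing down, gripper open.
Joint ranges: [-2.89, 2.89], [-0.75, 2.08], [0.22, 2.7], [-1.18, 4.32], [0.11, 2.71], [-2.7, 2.7]. Speed limits (rad/s): [2.57, 2.57, 3.14, 3.14, 3.14, 3.14].

### API

Orientations are given as a unit quaternion [w, x, y, z].
In Python, from rig import manip, imaging, workorder gives the robot as it stands.
- The arm moves only by the tool apply_moves, never from a script. Its argument "moves" is one flat list of numbers, 7 for each row, row after row: the finger opening in m, from 0 to 0.0854, then the shift along the tool's x, y, z in m, then the turn, a rotation vector about the tool's x, y, z in rad. In form: [jaw, tx, ty, tz, rx, ry, rz, jaw, tx, ty, tz, rx, ry, rz, ...]. A call has exactly 8 rows; each row shifts and turns the pose as measured when the row begins, along the tool's axes as they then stand; what a row does not reach is not made up. A row lasts 1/12 s, in which the tool goes at most 41.7 mm and 7.16 degrees, less where a joint would pass 70% of its speed; a pose out of reach is approached as far as the arm can. A call with a gripper value outside its range is refused whole. The fingers move at their own pace and stop on an object; "newtons" is the grip in N (left out, the last holds). Time passes only in rows, so rows that do not move let the fingers close, or fill a call up. It gives the time, the measured TCP pose, the force and the opening at its end, in the units of the state.
- manip.get_state(): the state, without advancing time (a new reading comes with each control period).
- imaging.get_image(name): name is "scene" or "top" or "wrist"; returns a dict with "image" (480x640x3 uint8, red, green, blue), "range_z" (480x640 float32, m along the optical axis (not along the pixel's ray), 0 where there is no reading), "fx", "fy", "cx", "cy" (pixels), "k1" (the pictures are not rectified: a ray, as slopes to the right and down, at radius r is drawn at 1 + k1 r^2 times it, then the intrinsics apply), "R" (3x3) and "t" (3): a world point X has camera coordinates R X + t. Camera axes: x right, y down, z forward; pixel columns grow to the right and rows downward; lengths in m; the calibration is good to about 2 mm. A picture is of the moment at which its call begins.
- workorder.sign_off(): hands the job in, once; it reports no verdict.
The state is a dict: "clock": time; "qpos": joint angles; "qd": joint speeds; "effort": joint torques, N m; "position": TCP position; "ee_rot": TCP orientation; "contact_force": force on the tool from outside, world axes, zero at the start; "moment": the same for the moment, N m; "width": finger opening in m.
Only numpy, scipy, OpenCV 4.12 (cv2) and the standard library are available. Lean on these libraries where they do the work, as an engineer would, in place of code of your own. Each camera call takes 0.05 s, during which the arm holds its last target.

## Working session

There is one attempt and no reset: what is moved stays moved. The work goes in short steps, Python scripts to look and compute and a tool call to move; the robot and the scene stay as the last step left them, time stands still between calls to the robot, and variables do not carry over. Pictures are saved under pics/ and viewed, and the job is handed in when it is done.

Besides the shell and the picture viewer there is one more tool, called after "Request:" as name(argument=value, ...) on one line, values as JSON. apply_moves: Moves the arm, as the interface text tells. Its arguments: {"type":"object","properties":{"moves":{"type":"array"},"newtons":{"type":"number"}},"required":["moves"]}

```bash
ls; mkdir -p pics
python3 - <<'E'
from rig import manip, imaging, workorder
import cv2
print(manip.get_state()); print(manip.pinch_z)
for n in ("scene","top","wrist"):
    d=imaging.get_image(n); cv2.imwrite(f"pics/{n}0.png",d["image"][:,:,::-1])
    print(n,{k:d[k] for k in ("fx","fy","cx","cy","k1","R","t")})
E
```

```text
pics
{'clock': 0.0, 'qpos': array([-1.31901290e+00,  2.76602652e-01,  1.50612294e+00, -1.30683570e-05,
        1.36066457e+00, -1.21011822e-01]), 'qd': array([ 0.00185785,  0.00041523, -0.00057136,  0.00141305,  0.00168188,
       -0.00080637]), 'effort': array([ 1.78794508e-03, -4.16765106e+01, -2.45801747e+01,  7.44984141e-05,
        1.10430483e-02,  7.62926533e-06]), 'position': array([ 0.2092827 , -0.53501296,  0.23043938]), 'ee_rot': array([-8.96414368e-04,  9.82677552e-01,  1.85321398e-01, -6.50993475e-05]), 'contact_force': array([0.24291552, 0.72759829, 0.44744004]), 'moment': array([-0.04233235,  0.01255695, -0.01908102]), 'width': 0.08535147222299955}
0.0187
scene {'fx': 583.3761998878056, 'fy': 583.3761998878056, 'cx': 328.2399938290076, 'cy': 240.77120867348458, 'k1': 0.028627613936563708, 'R': array([[ 0.65060529,  0.75937889,  0.0075141 ],
       [ 0.65177279, -0.55327992, -0.51872301],
       [-0.3897499 ,  0.34238142, -0.85490934]]), 't': array([-0.42205157, -0.23793144,  1.62569964])}
top {'fx': 486.5121384818738, 'fy': 486.5121384818738, 'cx': 314.42172184819555, 'cy': 230.87348260487613, 'k1': -0.008722773910343422, 'R': array([[-0.00918717, -0.99993171,  0.0072224 ],
       [-0.99160708,  0.00817872, -0.12902907],
       [ 0.12896119, -0.0083472 , -0.99161451]]), 't': array([0.1362531 , 0.53707747, 1.12732347])}
wrist {'fx': 405.1044519741642, 'fy': 405.1044519741642, 'cx': 319.22012482911975, 'cy': 238.04103594811176, 'k1': -0.009606255466697815, 'R': array([[ 0.36422401, -0.93131077, -0.0010601 ],
       [-0.8865263 , -0.34705765,  0.30597729],
       [-0.28532786, -0.11050447, -0.95203822]]), 't': array([-0.57394116, -0.03863841,  0.3798007 ])}
```

View pics/scene0.png

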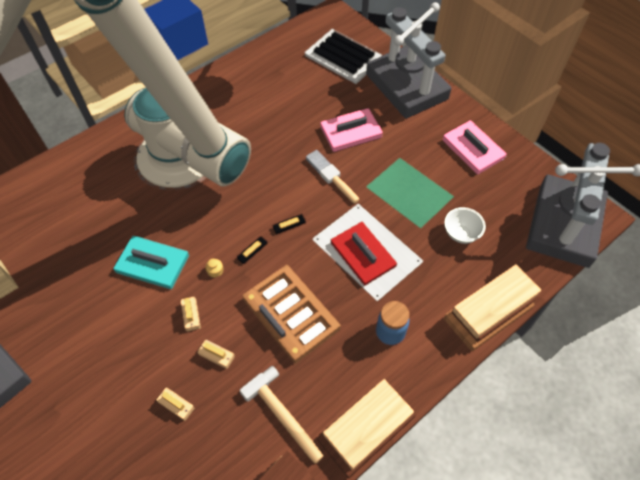

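View pics/top0.png

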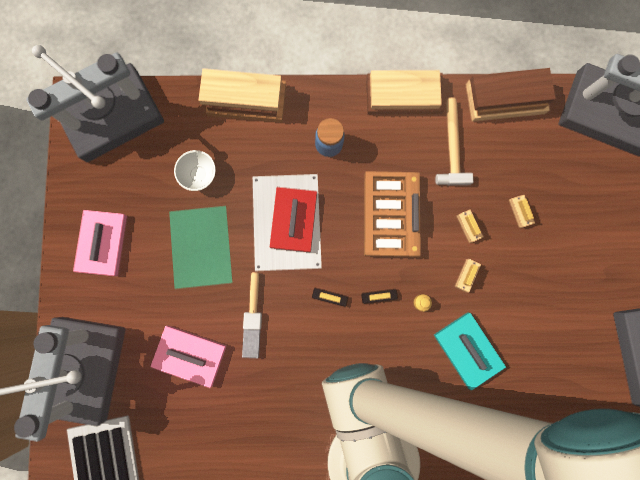

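View pics/wrist0.png

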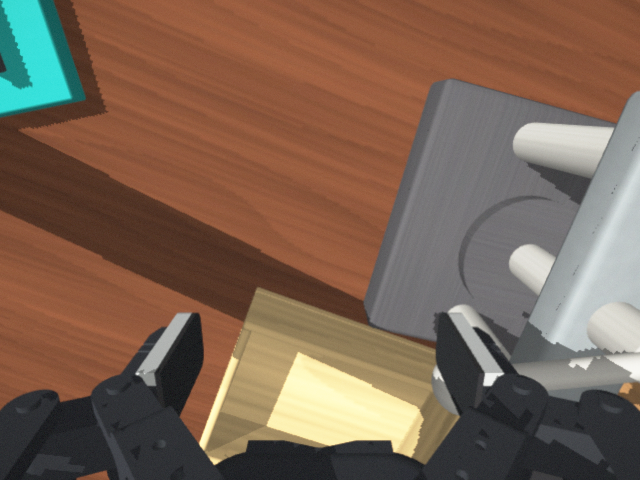

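The top view shows the red board on the plate near (295,219), the mat at (200,247) and the mould at (393,215). There are blocks at (470,226), (522,211) and (468,275), and the arm may be hiding another. I'll zoom in.

Run:
```python
import cv2,numpy as np
a=cv2.imread("pics/top0.png"); b=cv2.imread("pics/scene0.png")
cv2.imwrite("pics/z1.png",cv2.resize(a[150:310,340:560],None,fx=3.6,fy=3.6,interpolation=cv2.INTER_CUBIC))
cv2.imwrite("pics/z2.png",cv2.resize(a[130:300,160:340],None,fx=3.5,fy=3.5,interpolation=cv2.INTER_CUBIC))
h=cv2.cvtColor(a,cv2.COLOR_BGR2HSV)
for n,p in dict(red=(280,230),mat=(200,250),plate=(262,190),mould=(392,178),rib1=(470,226),wood=(463,222),rib3=(468,275),bench=(350,200),pad=(388,186)).items(): print(n,h[p[1],p[0]],b"")
```

```text
red [  1 183 221] b''
mat [ 70  94 155] b''
plate [ 15  17 236] b''
mould [ 12 141 116] b''
rib1 [ 18 156 194] b''
wood [ 20 104 248] b''
rib3 [ 19 153 219] b''
bench [ 10 138 131] b''
pad [ 20   6 254] b''
```

View pics/z1.png

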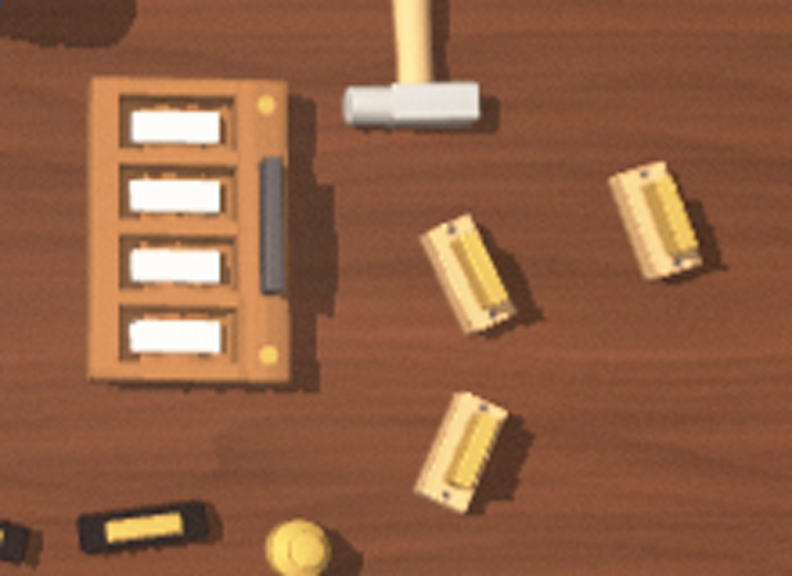

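View pics/z2.png

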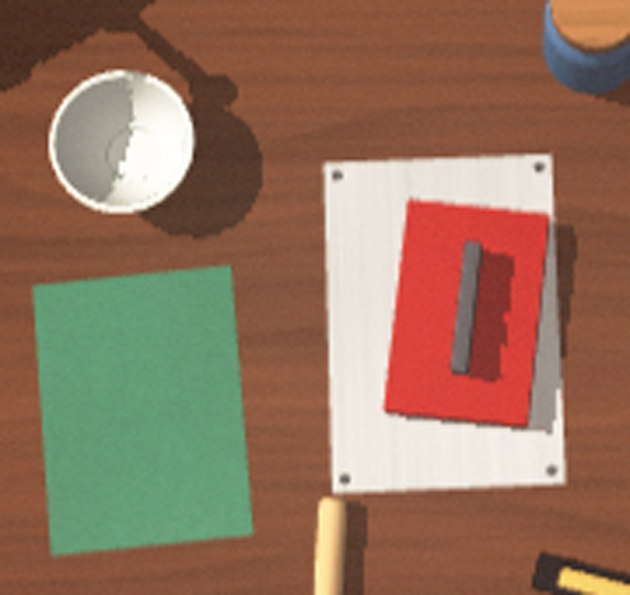

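```bash
cat > h.py <<'E'
from rig import manip, imaging, workorder
import cv2, numpy as np
from scipy.spatial.transform import Rotation as Ro
def K(d): return np.array([[d["fx"],0,d["cx"]],[0,d["fy"],d["cy"]],[0,0,1.]]), np.array([d["k1"],0,0,0.])
def cast(d,px,z):
    px=np.asarray(px,float).reshape(-1,1,2); k,D=K(d)
    u=cv2.undistortPoints(px,k,D).reshape(-1,2)
    v=np.c_[u,np.ones(len(u))]@d["R"]; c=-d["R"].T@d["t"]
    s=(z-c[2])/v[:,2]; return c+s[:,None]*v
def proj(d,P):
    k,D=K(d); return cv2.projectPoints(np.asarray(P,float).reshape(-1,1,3),cv2.Rodrigues(d["R"])[0],d["t"],k,D)[0].reshape(-1,2)
def tri(da,pa,db,pb):
    # two-view triangulation
    ua=[cv2.undistortPoints(np.array(p,float).reshape(1,1,2),*K(d)).reshape(2,1) for d,p in((da,pa),(db,pb))]
    X=cv2.triangulatePoints(np.c_[da["R"],da["t"]],np.c_[db["R"],db["t"]],ua[0],ua[1]).ravel(); return X[:3]/X[3]
def pts(d,mask):
    # depth points of mask -> world
    ys,xs=np.nonzero(mask); zz=d["range_z"][ys,xs]; ok=zz>0; ys,xs,zz=ys[ok],xs[ok],zz[ok]
    u=cv2.undistortPoints(np.c_[xs,ys].astype(float).reshape(-1,1,2),*K(d)).reshape(-1,2)
    return (np.c_[u*zz[:,None],zz]-d["t"])@d["R"]
def hsv(d): return cv2.cvtColor(d["image"],cv2.COLOR_RGB2HSV)
def rng(d,lo,hi): return cv2.inRange(hsv(d),np.array(lo),np.array(hi))
def conts(m,amin): return sorted([c for c in cv2.findContours(m,cv2.RETR_EXTERNAL,cv2.CHAIN_APPROX_NONE)[0] if cv2.contourArea(c)>amin],key=cv2.contourArea,reverse=True)
def rect(P):
    # min-area rect of world xy; returns centre, long, short, yaw of long axis deg (-90,90]
    (c,(w,h),a)=cv2.minAreaRect((np.asarray(P)[:,:2]*1000).astype(np.float32))
    if w<h: w,h,a=h,w,a+90
    return np.round(c,1),round(w,1),round(h,1),round((a+90)%180-90,1)
def delta(x,y,z,yaw,s=None):
    """tool-frame shift (of TCP) and rz to reach tcp x,y,z with tool Y axis at world yaw (deg, mod 180), pointing down"""
    s=s or manip.get_state(); q=s["ee_rot"]; R=Ro.from_quat(np.r_[q[1:],q[0]])
    M=R.as_matrix(); p=s["position"]; sh=M.T@(np.array([x,y,z])-p)
    out=[]
    for k in (0,180):
        a=np.radians(yaw+k); Y=np.array([np.cos(a),np.sin(a),0]); Z=np.array([0,0,-1.]); T=np.c_[np.cross(Y,Z),Y,Z]
        out.append(np.round((R.inv()*Ro.from_matrix(T)).as_rotvec(),4))
    print("pos",np.round(p,4),"tooly",round(np.degrees(np.arctan2(M[1,1],M[0,1])),1),"q6",round(s["qpos"][5],2),"t",round(s["clock"],2),"w",round(s["width"],4))
    print("shift tool(mm)",np.round(sh*1000,1)," rot",*[list(map(float,o)) for o in out])
E
python3 - <<'E'
from h import *
t=imaging.get_image("top"); s=imaging.get_image("scene")
for n,d in(("top",t),("scene",s)):
    m=rng(d,(0,150,60),(4,255,255))|rng(d,(172,150,60),(180,255,255))
    c=conts(m,200); print(n,"board",[rect(cast(d,x,.022)) for x in c[:2]])
    m=rng(d,(60,60,60),(80,160,255)); c=conts(m,300); print("mat",[rect(cast(d,x,0)) for x in c[:3]])
    m=rng(d,(0,0,130),(30,45,255)); c=conts(m,600); print("plate",[rect(cast(d,x,0)) for x in c[:4]])
    m=rng(d,(15,80,150),(30,200,255)); c=conts(m,100)
    for x in c[:10]: print("  wood",cv2.boundingRect(x),rect(cast(d,x,.02)))
E
```

```text
top board [(array([569.1, 183.2]), 148.4, 98.4, -6.5)]
mat [(array([506.7, 411.3]), 187.9, 138.9, 5.5)]
plate [(array([1004.2,  113.2]), 1676.5, 301.5, 89.6), (array([566.9, 200.7]), 234.4, 161.2, 1.9), (array([20.1, 41.4]), 132.2, 107.9, -84.8), (array([ -19.5, -534.6]), 173.2, 51.2, 89.0)]
  wood (199, 69, 82, 39) (array([903.7, 316.2]), 200.3, 86.4, 84.5)
  wood (370, 70, 71, 38) (array([ 900.9, -100.8]), 177.2, 95.1, -88.9)
  wood (447, 98, 13, 75) (array([ 778.9, -215.5]), 191.0, 24.8, 0.4)
  wood (510, 195, 25, 33) (array([ 586.1, -375.8]), 74.6, 41.6, 17.2)
  wood (456, 259, 25, 33) (array([ 430.6, -234.5]), 75.7, 36.2, -25.5)
  wood (457, 210, 26, 32) (array([ 549.4, -245.2]), 75.7, 37.6, 22.3)
  wood (249, 272, 9, 41) (array([394.9, 278.1]), 94.5, 16.9, -1.9)
  wood (413, 294, 17, 18) (array([ 366.5, -120.3]), 40.1, 38.1, -2.2)
  wood (467, 81, 28, 40) (array([ 872.1, -282.3]), 101.2, 57.5, 12.5)
scene board [(array([574.6, 175.9]), 148.0, 98.7, -6.5)]
mat [(array([507.4, 408.1]), 187.5, 137.1, 5.3)]
plate [(array([1095.2,  171.4]), 759.9, 342.5, 65.4), (array([567.2, 198.2]), 235.7, 162.9, 1.8), (array([-244. ,  198.4]), 832.5, 121.4, -14.1), (array([673.7, 442.5]), 105.6, 103.0, 84.3)]
  wood (323, 379, 91, 89) (array([886.7, -92.5]), 177.0, 95.1, -90.0)
  wood (455, 265, 86, 70) (array([873.8, 334. ]), 204.0, 88.3, 84.4)
  wood (179, 0, 107, 70) (array([-285.5,  406.6]), 323.4, 318.0, -39.8)
  wood (51, 14, 46, 29) (array([-621.1,   27.8]), 136.2, 101.1, 88.6)
  wood (259, 385, 64, 77) (array([ 779.5, -218.8]), 193.6, 23.8, -0.1)
  wood (65, 57, 80, 61) (array([-358.9,  -63. ]), 281.1, 168.2, 26.6)
  wood (157, 388, 37, 32) (array([ 589., -380.]), 79.2, 33.5, 17.0)
  wood (199, 340, 35, 28) (array([ 554., -250.]), 78.8, 34.7, 22.8)
  wood (181, 297, 19, 32) (array([ 433.7, -238.8]), 82.6, 35.2, -26.2)
  wood (45, 4, 33, 20) (array([-714.2,   36.3]), 104.3, 51.0, 85.9)
```

```bash
cat > meas.py <<'E'
from h import *
def cen(c): M=cv2.moments(c); return M["m10"]/M["m00"],M["m01"]/M["m00"]
def redm(d): return rng(d,(0,150,60),(4,255,255))|rng(d,(172,150,60),(180,255,255))
E
python3 - <<'E'
from meas import *
t=imaging.get_image("top"); s=imaging.get_image("scene")
def corners(c):
    return cv2.boxPoints(cv2.minAreaRect(c))
ap=lambda c: cv2.approxPolyDP(cv2.convexHull(c),0.03*cv2.arcLength(c,True),True).reshape(-1,2)
A=ap(conts(redm(t),200)[0]);B=ap(conts(redm(s),200)[0]);print("board",A.tolist(),B.tolist())
wa=cast(t,A,.022);wb=cast(s,B,.022)
for i,a in enumerate(A):
    j=np.argmin(np.linalg.norm(wb-wa[i],axis=1)); print(np.round(tri(t,A[i],s,B[j])*1000,1))
for n,d in(("top",t),("scene",s)):
    m=redm(d); m=cv2.drawContours(np.zeros_like(m),conts(m,200),0,255,-1)
    P=pts(d,cv2.erode(m,None)&redm(d)); print(n,"depth z red",np.percentile(P[:,2],[10,50,90]).round(4),len(P))
    # dark bar within
    g=rng(d,(0,0,30),(180,70,140))&m
    for c in conts(g,20): print(" bar",rect(cast(d,c,.046)),np.percentile(pts(d,cv2.drawContours(np.zeros_like(m),[c],0,255,-1))[:,2],[10,50,90]).round(4))
    # whites pads
    g=rng(d,(0,0,215),(180,40,255)); 
    for c in conts(g,80):
        r=rect(cast(d,c,.016))
        if r[1]<100 and abs(r[0][0]-570)<150 and abs(r[0][1])<120: print(" pad",r,np.round(cen(c),1))
    # points cloud on bench region z
    P=pts(d,np.ones_like(m)); q=(abs(P[:,0]-.57)<.13)&(abs(P[:,1]+.02)<.1)&(P[:,2]>.018)
    Q=P[q]; print(" mould cloud",rect(Q),np.percentile(Q[:,2],[5,50,95]).round(4)); 
    Hh=Q[Q[:,2]>.042]; print(" bar",rect(Hh) if len(Hh)>5 else None,np.percentile(Hh[:,2],[50]).round(4))
    for cx,cy in((.586,-.376),(.430,-.235),(.549,-.245)):
        q=(np.hypot(P[:,0]-cx,P[:,1]-cy)<.06)&(P[:,2]>.012)&(P[:,2]<.06); Q=P[q]; H=Q[Q[:,2]>.034]
        print(" blk",rect(Q),rect(H),np.percentile(H[:,2],[50,95]).round(4))
E
```

```text
board [[277, 188], [316, 192], [309, 251], [270, 246]] [[360, 223], [395, 262], [366, 283], [332, 243]]
[646.  220.6  17.6]
[638.5 127.5  10.5]
[493.7 145.2  -4.2]
[503.2 236.7  10.2]
top depth z red [0.0199 0.0228 0.0257] 2018
 bar (array([569. , 182.6]), 89.0, 11.0, -6.5) [0.044  0.047  0.0493]
 pad (array([509.6, -46.5]), 58.5, 19.5, 89.5) [388.1 243. ]
 pad (array([605.4, -49.2]), 59.1, 19.9, 89.6) [388. 204.]
 pad (array([652.9, -51.8]), 57.0, 20.1, 89.6) [388.8 184.7]
 pad (array([557.3, -47.9]), 58.7, 17.2, 89.5) [388.2 223.5]
 mould cloud (array([582.2, -56.5]), 204.8, 131.6, -1.4) [0.0196 0.0286 0.0516]
 bar (array([ 580.3, -108.7]), 89.6, 12.6, -1.8) [0.0522]
 blk (array([ 587.1, -378.1]), 74.0, 34.7, 16.2) (array([ 587.3, -378.1]), 49.7, 15.6, 20.7) [0.0434 0.0478]
 blk (array([ 431.2, -236.8]), 74.8, 33.2, -26.1) (array([ 430.9, -237. ]), 50.2, 13.6, -26.2) [0.0441 0.0476]
 blk (array([ 551.4, -247.8]), 73.9, 34.4, 22.4) (array([ 551. , -247.1]), 49.1, 13.8, 22.5) [0.0439 0.0478]
scene depth z red [0.0166 0.02   0.0235] 1542
 bar (array([575. , 175.2]), 87.9, 14.6, -7.3) [0.0309 0.0414 0.0461]
 pad (array([654.4, -54.2]), 60.0, 22.1, 88.3) [311.9 332.7]
 pad (array([606.7, -52.3]), 61.6, 22.5, 88.5) [299.5 317.3]
 pad (array([559.2, -51.8]), 59.9, 22.6, 88.6) [286.9 303.1]
 pad (array([511. , -49.5]), 61.5, 22.6, 88.4) [275.  288.6]
 mould cloud (array([581.8, -56.4]), 207.0, 131.3, -1.2) [0.0203 0.0266 0.0492]
 bar (array([ 580.1, -110.1]), 91.7, 13.5, -0.9) [0.0502]
 blk (array([ 586.7, -380.2]), 77.0, 32.0, 16.8) (array([ 587.7, -380.1]), 50.2, 12.4, 18.4) [0.0419 0.0463]
 blk (array([ 430.1, -238.8]), 77.9, 34.4, -27.4) (array([ 430.3, -239.2]), 53.0, 11.8, -25.4) [0.0425 0.0462]
 blk (array([ 551. , -249.7]), 78.1, 36.0, 23.8) (array([ 551.1, -249.8]), 54.4, 16.1, 24.9) [0.0418 0.046 ]
```

Run:
```python
from meas import *
for i in range(2):
  for n in("top","scene"):
    d=imaging.get_image(n); print(n,rect(cast(d,conts(redm(d),200)[0],.022)),manip.get_state()["clock"])
```

```text
top (array([569.1, 183.2]), 148.4, 98.5, -6.5) 0.4
scene (array([574.6, 175.9]), 147.9, 98.9, -6.5) 0.45
top (array([569. , 183.2]), 148.4, 98.6, -6.6) 0.5
scene (array([574.6, 175.9]), 147.9, 98.9, -6.5) 0.55
```

Run:
```python
from meas import *
for n in("top","scene"):
    d=imaging.get_image(n); m=redm(d); c=conts(m,200)[0]
    f=cv2.drawContours(np.zeros_like(m),[c],0,255,-1); P=pts(d,f)
    for lo,hi in((.012,.03),(.036,.06)):
        Q=P[(P[:,2]>lo)&(P[:,2]<hi)]; print(n,lo,rect(Q),Q.mean(0).round(4))
    x,y,w,h=cv2.boundingRect(c); cv2.imwrite(f"pics/b_{n}.png",cv2.resize(d["image"][y-15:y+h+15,x-15:x+w+15,::-1],None,fx=5,fy=5,interpolation=cv2.INTER_NEAREST))
```

```text
top 0.012 (array([569.7, 183.2]), 147.8, 98.6, -6.5) [0.5684 0.183  0.0229]
top 0.036 (array([570.3, 182.8]), 89.1, 12.1, -6.3) [0.5703 0.1826 0.0462]
scene 0.012 (array([573.2, 178.8]), 148.5, 98.5, -6.9) [0.5765 0.1753 0.0201]
scene 0.036 (array([571. , 181.3]), 90.3, 15.0, -7.7) [0.5731 0.18   0.043 ]
```

View pics/b_scene.png

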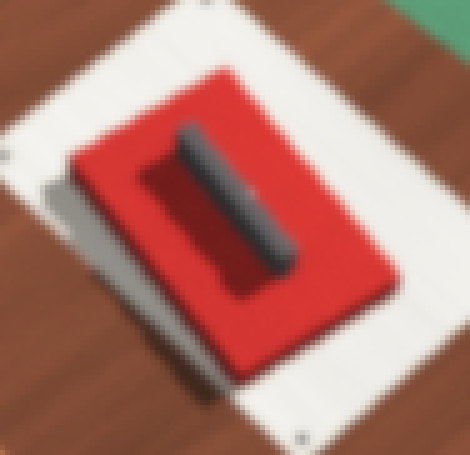

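```bash
cat >> h.py <<'E'
_d=delta
def delta(x,y,z,yaw,s=None):
    s=s or manip.get_state(); _d(x,y,z,yaw,s)
    a=np.radians(yaw); Y=np.array([np.cos(a),np.sin(a),0]); Z=np.array([0,0,-1.]); T=np.c_[np.cross(Y,Z),Y,Z]
    print("shift after turning to",yaw,"(mm)",np.round(T.T@(np.array([x,y,z])-s["position"])*1000,1),"F",s["contact_force"].round(1))
E
python3 -c "
from h import *
delta(.50,.16,.2,-96.5)"
```

```text
pos [ 0.2094 -0.5355  0.2313] tooly -68.6 q6 -0.12 t 0.65 w 0.085
shift tool(mm) [ 523.9 -541.9   31.3]  rot [0.0001, 0.0, 0.4862] [-0.0, 0.0001, -2.6554]
shift after turning to -96.5 (mm) [ 210.  -723.9   31.3] F [ 0.4 -0.2 -0.3]
```

Request:
apply_moves(moves=[0.085,0,0,0,0,0,0.122,0.085,0,0,0,0,0,0.122,0.085,0,0,0,0,0,0.121,0.085,0,0,0,0,0,0.121,0.085,0.011,-0.038,0.001,0,0,0,0.085,0.011,-0.038,0.001,0,0,0,0.085,0.011,-0.038,0.001,0,0,0,0.085,0.011,-0.038,0.001,0,0,0])

```text
clock: 1.32
position: [0.2726, -0.3957, 0.2255]
ee_rot: [0.004, 0.997, -0.072, 0.0]
contact_force: [0.4, 0.2, -0.7]
width: 0.0851
```

Request:
apply_moves(moves=[0.085,0.011,-0.038,0.001,0,0,0,0.085,0.011,-0.038,0.001,0,0,0,0.085,0.011,-0.038,0.001,0,0,0,0.085,0.011,-0.038,0.001,0,0,0,0.085,0.011,-0.038,0.001,0,0,0,0.085,0.011,-0.038,0.001,0,0,0,0.085,0.011,-0.038,0.001,0,0,0,0.085,0.011,-0.038,0.001,0,0,0])

```text
clock: 1.98
position: [0.4074, -0.0941, 0.2169]
ee_rot: [0.005, 0.997, -0.076, 0.004]
contact_force: [1.1, -1.4, -0.3]
width: 0.0849
```

```bash
python3 -c "
from h import *
delta(.50,.16,.2,-96.5)"
```

```text
pos [ 0.4074 -0.0941  0.2169] tooly -98.7 q6 1.34 t 1.98 w 0.0849
shift tool(mm) [  53.1 -265.4   14.8]  rot [0.0099, -0.0076, -0.0379] [-0.0118, -0.0153, 3.1036]
shift after turning to -96.5 (mm) [  63.2 -263.    16.9] F [ 1.1 -1.4 -0.3]
```

Request:
apply_moves(moves=[0.085,0.008,-0.036,0.002,0.01,-0.008,-0.038,0.085,0.009,-0.036,0.002,0,0,0,0.085,0.009,-0.036,0.002,0,0,0,0.085,0.009,-0.036,0.002,0,0,0,0.085,0.009,-0.036,0.002,0,0,0,0.085,0.009,-0.036,0.002,0,0,0,0.085,0.009,-0.034,0.002,0,0,0,0.085,0,0,0,0,0,0])

```text
clock: 2.65
position: [0.5036, 0.1674, 0.2045]
ee_rot: [-0.002, 0.999, -0.052, 0.005]
contact_force: [0.2, -0.9, 0.1]
width: 0.0852
```

```bash
python3 -c "
from meas import *
d=imaging.get_image('wrist'); cv2.imwrite('pics/w1.png',d['image'][:,:,::-1])
for c in conts(redm(d),2000): print('red',rect(cast(d,c,.022)))
m=redm(d); c=conts(m,2000)[0]; f=cv2.drawContours(np.zeros_like(m),[c],0,255,-1); P=pts(d,f); Q=P[P[:,2]>.038]; print(len(Q)and (rect(Q),Q.mean(0)))
delta(.570,.182,.10,-96.5)"
```

```text
red (array([570.8, 182.5]), 147.6, 97.9, -6.4)
((array([570.8, 183.2]), 89.0, 12.1, -6.6), array([0.57302328, 0.18263489, 0.04546857]))
pos [0.5023 0.1649 0.2045] tooly -95.9 q6 1.86 t 2.7 w 0.0848
shift tool(mm) [ 64.8 -23.9 105. ]  rot [-0.0012, -0.0076, 0.0098] [0.0119, -0.0019, -3.1318]
shift after turning to -96.5 (mm) [ 65.3 -24.6 104.5] F [-0.4  0.8  0.6]
```

View pics/w1.png

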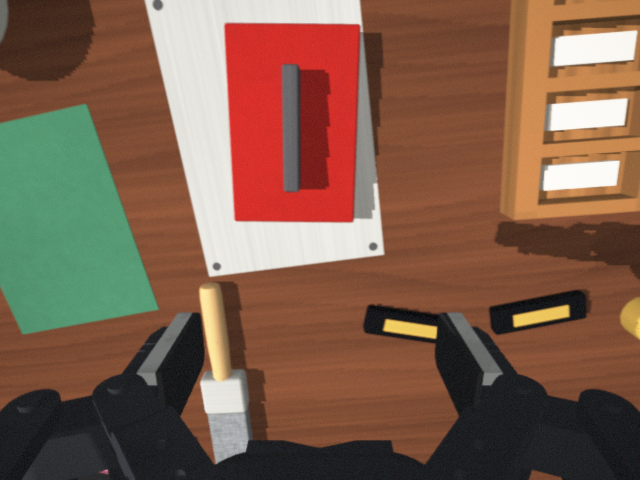

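The wrist view agrees: board centre (571,183), yaw -6.5°. I'll go down now.

Request:
apply_moves(moves=[0.06,0.014,-0.005,0.02,-0.001,-0.007,0.01,0.06,0.014,-0.005,0.02,0,0,0,0.06,0.014,-0.005,0.02,0,0,0,0.06,0.013,-0.005,0.02,0,0,0,0.06,0.011,-0.005,0.02,0,0,0,0.06,0,0,0.02,0,0,0,0.06,0,0,0.02,0,0,0,0.06,0,0,0,0,0,0])

```text
clock: 3.37
position: [0.5742, 0.1762, 0.0628]
ee_rot: [0.002, 0.998, -0.057, 0.003]
contact_force: [-1.3, -1.6, -0.7]
width: 0.0597
```

```bash
python3 -c "
from h import *
delta(.571,.183,.026,-96.5)"
```

```text
pos [0.5742 0.1762 0.0628] tooly -96.6 q6 1.87 t 3.37 w 0.0597
shift tool(mm) [-4.1 -6.5 36.7]  rot [0.0035, -0.0059, -0.0011] [-0.0092, -0.0056, 3.1404]
shift after turning to -96.5 (mm) [-3.9 -6.4 36.8] F [-1.3 -1.6 -0.7]
```

Request:
apply_moves(moves=[0.06,-0.004,-0.006,0.005,0.003,-0.006,0,0.06,0,0,0.01,0,0,0,0.06,0,0,0.01,0,0,0,0.06,0,0,0.008,0,0,0,0.06,0,0,0.003,0,0,0,0.06,0,0,0,0,0,0,0.06,0,0,0,0,0,0,0.06,0,0,0,0,0,0])

```text
clock: 4.03
position: [0.5718, 0.1808, 0.0277]
ee_rot: [-0.0, 0.998, -0.058, 0.002]
contact_force: [-0.4, -0.1, -0.6]
width: 0.0601
```

```bash
python3 -c "
from h import *
delta(.571,.183,.026,-96.5)"
```

```text
pos [0.5718 0.1808 0.0277] tooly -96.7 q6 1.88 t 4.03 w 0.0601
shift tool(mm) [-1.  -2.1  1.7]  rot [-0.0002, -0.0038, -0.0033] [-0.006, 0.0004, 3.1382]
shift after turning to -96.5 (mm) [-1.  -2.1  1.7] F [-0.4 -0.1 -0.6]
```

Now I'll close on the handle.

Request:
apply_moves(moves=[0.06,-0.001,-0.002,0.001,0,-0.003,0,0.0,0,0,0,0,0,0,0.0,0,0,0,0,0,0,0.0,0,0,0,0,0,0,0.0,0,0,0,0,0,0,0.0,0,0,0,0,0,0,0.0,0,0,0,0,0,0,0.0,0,0,0,0,0,0], newtons=50)

```text
clock: 4.7
position: [0.5723, 0.1835, 0.0285]
ee_rot: [-0.0, 0.998, -0.058, 0.002]
contact_force: [-0.8, 0.2, 0.5]
width: 0.0108
```

```bash
python3 -c "
from h import *
delta(.571,.183,.026,-96.5)
d=imaging.get_image('top')
from meas import *
print(rect(cast(d,conts(redm(d),200)[0],.022)))
delta(.545,.300,.026,-92.5)
delta(.508,.410,.026,-84.6)"
```

```text
pos [0.5723 0.1835 0.0285] tooly -96.6 q6 1.88 t 4.7 w 0.0108
shift tool(mm) [-1.2  0.6  2.5]  rot [-0.0011, -0.0043, -0.0026] [-0.0067, 0.0017, 3.139]
shift after turning to -96.5 (mm) [-1.2  0.6  2.5] F [-0.8  0.2  0.5]
(array([532.5, 188.5]), 98.3, 74.3, 83.5)
pos [0.5723 0.1834 0.0285] tooly -96.7 q6 1.88 t 4.75 w 0.0106
shift tool(mm) [ -40.6 -112.6    2.5]  rot [-0.0009, -0.0043, -0.0725] [-0.0066, 0.0014, 3.0691]
shift after turning to -92.5 (mm) [ -32.4 -115.3    2.5] F [-0.   0.8  0.9]
pos [0.5723 0.1834 0.0285] tooly -96.7 q6 1.88 t 4.75 w 0.0106
shift tool(mm) [ -90.1 -217.6    2.4]  rot [-0.0006, -0.0043, -0.2104] [-0.0064, 0.0009, 2.9312]
shift after turning to -84.6 (mm) [ -42.7 -231.6    2.5] F [-0.   0.8  0.9]
```

Request:
apply_moves(moves=[0,-0.004,-0.014,0,0,0,-0.009,0,-0.004,-0.014,0,0,0,-0.009,0,-0.004,-0.014,0,0,0,-0.009,0,-0.004,-0.014,0,0,0,-0.009,0,-0.004,-0.014,0,0,0,-0.009,0,-0.004,-0.014,0,0,0,-0.009,0,-0.004,-0.014,0,0,0,-0.009,0,-0.004,-0.014,0,0,0,-0.009])

```text
clock: 5.42
position: [0.5496, 0.3008, 0.0287]
ee_rot: [0.004, 1.0, -0.019, 0.004]
contact_force: [1.5, -3.7, 0.9]
width: 0.0105
```

```bash
python3 -c "
from h import *
delta(.508,.410,.0285,-84.6)
d=imaging.get_image('wrist'); cv2.imwrite('pics/w2.png',d['image'][:,:,::-1])"
```

```text
pos [0.5496 0.3008 0.0287] tooly -92.2 q6 2.01 t 5.42 w 0.0105
shift tool(mm) [ -45.7 -107.6   -1. ]  rot [0.0082, -0.0069, -0.1318] [-0.0104, -0.0123, 3.0098]
shift after turning to -84.6 (mm) [ -31.1 -112.6    0.2] F [ 1.5 -3.7  0.9]
```

View pics/w2.png

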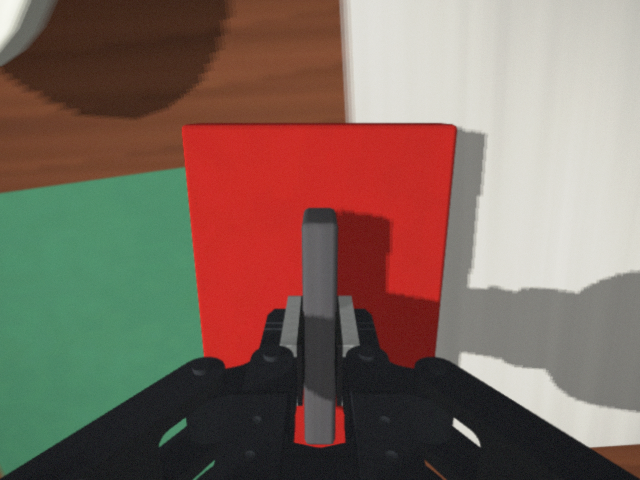

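Request:
apply_moves(moves=[0,-0.007,-0.014,0,0.004,-0.003,-0.016,0,-0.007,-0.014,0,0.004,-0.003,-0.016,0,-0.006,-0.014,0,0,0,-0.016,0,-0.005,-0.014,0,0,0,-0.016,0,-0.004,-0.014,0,0,0,-0.016,0,-0.003,-0.014,0,0,0,-0.016,0,-0.003,-0.013,0,0,0,-0.016,0,-0.002,-0.012,0,0,0,-0.016])

```text
clock: 6.13
position: [0.5058, 0.4195, 0.0285]
ee_rot: [0.001, 0.999, 0.054, 0.001]
contact_force: [1.5, -4.9, 2.0]
width: 0.0108
```

```bash
python3 -c "
from h import *
delta(.508,.410,.0285,-84.6)"
```

```text
pos [0.5058 0.4195 0.0285] tooly -83.9 q6 2.05 t 6.13 w 0.0108
shift tool(mm) [1.1 9.7 0.1]  rot [0.0027, -0.0026, 0.0128] [0.0041, 0.0042, -3.1287]
shift after turning to -84.6 (mm) [1.3 9.7 0. ] F [ 1.5 -4.9  2. ]
```

Request:
apply_moves(moves=[0,0.001,0.004,0,0,0,0.006,0,0.001,0.004,0,0,0,0.006,0,0,0.001,0,0,0,0,0,0,0,0,0,0,0,0.06,0,0,0,0,0,0,0.06,0,0,0,0,0,0,0.06,0,0,0,0,0,0,0.06,0,0,0,0,0,0])

```text
clock: 6.8
position: [0.5069, 0.4151, 0.0278]
ee_rot: [-0.002, 0.999, 0.047, 0.0]
contact_force: [0.3, -0.7, 0.2]
width: 0.0587
```

Request:
apply_moves(moves=[0.06,0,0,-0.02,0,0,0,0.06,0,0,-0.02,0,0,0,0.06,0,0,-0.03,0,0,0,0.06,0,0,-0.035,0,0,0,0.06,0,0.03,-0.02,0,0,0,0.06,0.01,0.036,-0.01,0,0,0,0.06,0.01,0.036,-0.01,0,0,0,0.06,0.01,0.036,0,0,0,0])

```text
clock: 7.47
position: [0.5483, 0.2789, 0.1765]
ee_rot: [-0.001, 0.999, 0.051, -0.003]
contact_force: [0.5, 0.5, -1.4]
width: 0.0599
```

Run:
```python
from meas import *
d=imaging.get_image('top'); cv2.imwrite('pics/t2.png',d['image'][:,:,::-1])
for c in conts(redm(d),100): print(rect(cast(d,c,.022)))
# green mat contour incl board
m=rng(d,(60,60,60),(80,160,255))|redm(d)
print(rect(cast(d,conts(m,300)[0],0)))
s=imaging.get_image('scene'); cv2.imwrite('pics/s2.png',s['image'][:,:,::-1])
for n,d in(("top",d),("scene",s)):
    P=pts(d,np.ones((480,640),np.uint8))
    for cx,cy in((.586,-.376),(.430,-.235),(.549,-.245)):
        q=(np.hypot(P[:,0]-cx,P[:,1]-cy)<.06)&(P[:,2]>.012)&(P[:,2]<.06); Q=P[q]; H=Q[Q[:,2]>.034]
        print(" blk",n,rect(Q) if len(Q)>9 else None,rect(H) if len(H)>9 else None)
delta(.43,-.237,.2,-116)
```

```text
(array([509.4, 387.4]), 154.2, 55.2, 17.3)
(array([476.9, 457.8]), 104.3, 20.1, 9.6)
(array([511.7, 392. ]), 157.1, 56.2, 17.3)
 blk top (array([ 587., -378.]), 73.3, 36.7, 17.7) (array([ 587.2, -378.6]), 49.2, 15.8, 17.7)
 blk top (array([ 431.4, -237.1]), 74.9, 33.8, -26.0) (array([ 431., -237.]), 49.7, 13.7, -24.8)
 blk top (array([ 551.7, -248. ]), 73.9, 33.5, 22.5) (array([ 551.4, -248.1]), 49.0, 14.5, 23.6)
 blk scene (array([ 586.6, -380.4]), 75.5, 32.1, 17.2) (array([ 586.9, -380.3]), 50.3, 12.3, 16.8)
 blk scene (array([ 430.2, -238.3]), 76.6, 34.5, -26.5) (array([ 429.8, -238.9]), 51.6, 12.6, -25.7)
 blk scene (array([ 550.8, -250.5]), 78.7, 35.6, 25.4) (array([ 550.3, -250.5]), 55.3, 16.2, 25.8)
pos [0.5493 0.2744 0.1747] tooly -84.6 q6 1.83 t 7.57 w 0.0598
shift tool(mm) [-167.4  497.8  -22.8]  rot [0.0045, 0.0064, 0.5486] [-0.0086, 0.006, -2.593]
shift after turning to -116 (mm) [116.9 511.9 -25.3] F [-0.5  0.7 -0.4]
```

View pics/t2.png

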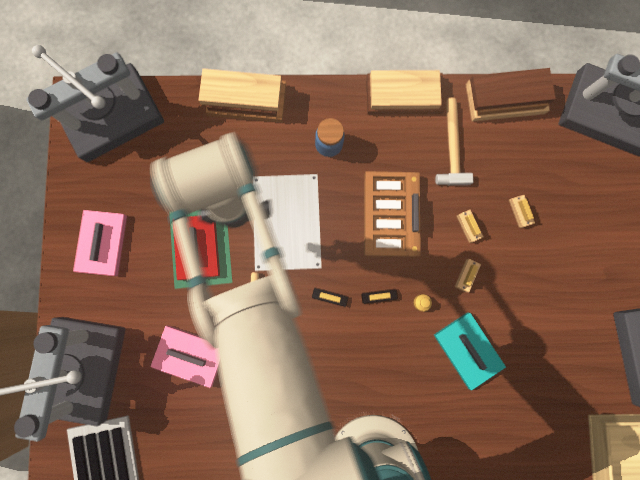

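View pics/s2.png

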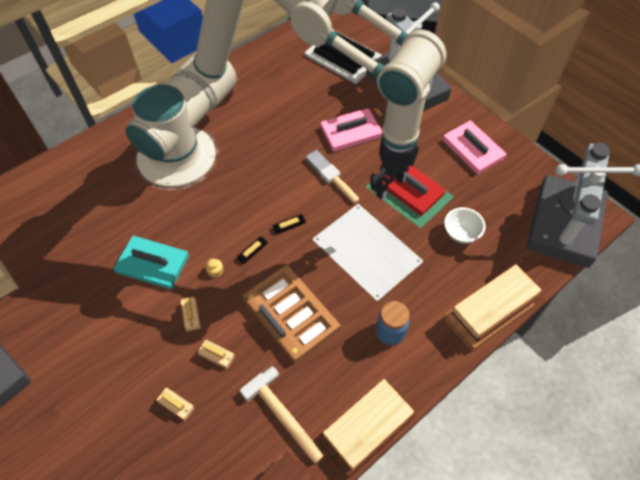

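The board sits on the mat at about (508,414). Nothing is hidden by the arm any more, so there are three blocks. Next I'll go to the block at (431,-237).

```bash
python3 -c "
from h import *
delta(.36,-.2,.2,-116)"
```

```text
pos [0.5493 0.2744 0.1747] tooly -84.6 q6 1.83 t 7.57 w 0.0598
shift tool(mm) [-233.6  454.4  -22.5]  rot [0.0045, 0.0064, 0.5486] [-0.0086, 0.006, -2.593]
shift after turning to -116 (mm) [ 37.8 509.3 -25.3] F [-0.5  0.7 -0.4]
```

Request:
apply_moves(moves=[0.06,0.003,0.02,-0.005,0,0,0.11,0.06,0.003,0.03,-0.005,0,0,0.11,0.06,0.003,0.036,-0.004,0,0,0.11,0.06,0.003,0.038,-0.003,0,0,0.11,0.06,0.003,0.038,-0.003,0,0,0.11,0.06,0.003,0.038,-0.002,0,0,0,0.06,0.003,0.038,-0.002,0,0,0,0.06,0.003,0.038,-0.001,0,0,0])

```text
clock: 8.23
position: [0.4926, 0.0052, 0.1978]
ee_rot: [0.0, 0.971, -0.238, -0.004]
contact_force: [-0.1, -0.7, 0.6]
width: 0.0598
```

```bash
python3 -c "
from h import *
delta(.36,-.2,.2,-116)"
```

```text
pos [0.4926 0.0052 0.1978] tooly -117.5 q6 1.92 t 8.23 w 0.0598
shift tool(mm) [-22.9 243.3  -1.4]  rot [0.0024, 0.0086, -0.0259] [0.0134, -0.0038, 3.1156]
shift after turning to -116 (mm) [-29.2 242.6  -2.2] F [-0.1 -0.7  0.6]
```

Request:
apply_moves(moves=[0.06,-0.004,0.036,0,0,0,-0.012,0.06,-0.004,0.036,0,0,0.004,-0.012,0.06,-0.004,0.036,0,0,0,0,0.06,-0.004,0.036,0,0,0,0,0.06,-0.004,0.036,0,0,0,0,0.06,-0.004,0.03,0,0,0,0,0.06,-0.004,0.02,0,0,0,0,0.06,0,0,0,0,0,0])

```text
clock: 8.9
position: [0.3544, -0.1984, 0.1975]
ee_rot: [0.002, 0.974, -0.228, -0.003]
contact_force: [1.3, 0.1, -0.5]
width: 0.0599
```

```bash
cat >> meas.py <<'E'
def blk(d,cx,cy,r=.06):
    P=pts(d,np.ones((480,640),np.uint8)); q=(np.hypot(P[:,0]-cx,P[:,1]-cy)<r)&(P[:,2]<.06); Q=P[q&(P[:,2]>.012)]; H=Q[Q[:,2]>.034]
    B=P[q&(P[:,2]<.008)]
    print("block",rect(Q),"rib",rect(H),H.mean(0).round(4),"heights bench/body/rib",[round(float(np.median(v)),4) for v in (B[:,2],Q[(Q[:,2]<.03),2],H[H[:,2]>.04,2])])
E
python3 -c "
from meas import *
d=imaging.get_image('wrist'); cv2.imwrite('pics/w3.png',d['image'][:,:,::-1])
blk(d,.431,-.237)
m=rng(d,(15,80,100),(30,220,255))
for c in conts(m,1500): print(cv2.boundingRect(c),rect(cast(d,c,.02)))
delta(.431,-.237,.028,-116)"
```

```text
block (array([ 430.8, -236.6]), 74.4, 32.0, -25.4) rib (array([ 430.7, -236.3]), 49.8, 11.6, -26.0) [ 0.4314 -0.2368  0.0437] heights bench/body/rib [-0.0003, 0.0197, 0.0437]
(297, 43, 45, 105) (array([ 431.2, -236.4]), 73.4, 32.6, -25.9)
(208, 206, 52, 52) (array([ 369. , -126.4]), 45.5, 40.0, -55.5)
pos [ 0.3553 -0.1972  0.1975] tooly -116.4 q6 1.36 t 8.95 w 0.0601
shift tool(mm) [ 86.4   1.6 169. ]  rot [0.0031, 0.0056, -0.0062] [0.0087, -0.0049, 3.1354]
shift after turning to -116 (mm) [ 85.5   2.6 169.5] F [ 0.4 -0.1  0.5]
```

View pics/w3.png

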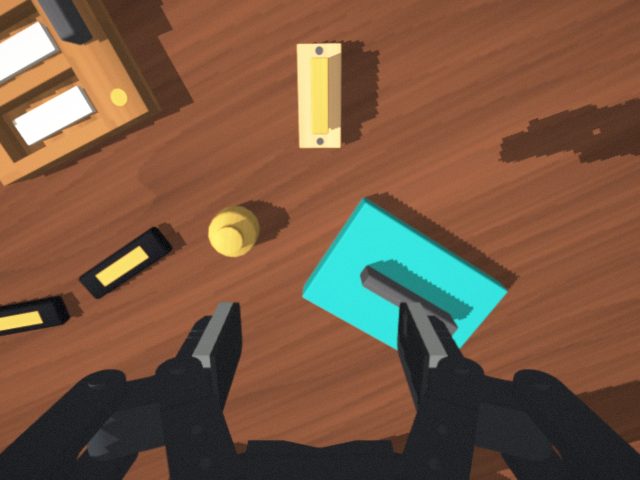

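Request:
apply_moves(moves=[0.06,0.025,0.001,0.01,0.003,0.005,-0.006,0.06,0.03,0.001,0.015,0,0,0,0.06,0.025,0,0.025,0,0,0,0.06,0.004,0,0.025,0,0,0,0.06,0,0,0.025,0,0,0,0.06,0,0,0.02,0,0,0,0.06,0,0,0.01,0,0,0,0.06,0,0,0,0,0,0])

```text
clock: 9.62
position: [0.4418, -0.229, 0.0626]
ee_rot: [-0.003, 0.975, -0.224, 0.004]
contact_force: [-0.1, 0.2, 0.3]
width: 0.0601
```

```bash
python3 -c "
from h import *
delta(.431,-.2365,.026,-116)"
```

```text
pos [ 0.4418 -0.229   0.0626] tooly -115.9 q6 1.39 t 9.62 w 0.0601
shift tool(mm) [-6.7 11.8 36.4]  rot [-0.007, -0.0067, 0.002] [0.0105, -0.011, -3.1395]
shift after turning to -116 (mm) [-6.4 11.5 36.6] F [-0.1  0.2  0.3]
```

Request:
apply_moves(moves=[0.06,-0.006,0.011,0,-0.007,-0.006,0,0.06,0,0,0.008,0,0,0,0.06,0,0,0.01,0,0,0,0.06,0,0,0.01,0,0,0,0.06,0,0,0.006,0,0,0,0.06,0,0,0,0,0,0,0.06,0,0,0,0,0,0,0.06,0,0,0,0,0,0])

```text
clock: 10.28
position: [0.434, -0.2352, 0.0282]
ee_rot: [0.001, 0.975, -0.223, 0.003]
contact_force: [-0.1, 0.0, 0.2]
width: 0.0599
```

```bash
python3 -c "
from h import *
delta(.431,-.2365,.026,-116)"
```

```text
pos [ 0.434  -0.2352  0.0282] tooly -115.8 q6 1.38 t 10.28 w 0.0599
shift tool(mm) [-2.1  2.5  2.2]  rot [0.0002, -0.0054, 0.0042] [0.0084, 0.0003, -3.1374]
shift after turning to -116 (mm) [-2.1  2.5  2.2] F [-0.1  0.   0.2]
```

Request:
apply_moves(moves=[0.06,-0.002,0.003,0.002,0,-0.005,0.004,0.06,0,0,0,0,0,0,0.0,0,0,0,0,0,0,0.0,0,0,0,0,0,0,0.0,0,0,0,0,0,0,0.0,0,0,0,0,0,0,0.0,0,0,0,0,0,0,0.0,0,0,0,0,0,0], newtons=50)

```text
clock: 10.95
position: [0.4317, -0.2383, 0.0279]
ee_rot: [0.001, 0.974, -0.225, 0.002]
contact_force: [0.7, -0.9, -1.4]
width: 0.0106
```

```bash
python3 -c "
from h import *
delta(.431,-.2365,.026,-116)
delta(.500,-.120,.15,-1.6)"
```

```text
pos [ 0.4317 -0.2383  0.0279] tooly -116.1 q6 1.38 t 10.95 w 0.0106
shift tool(mm) [-1.4 -1.3  1.9]  rot [0.001, -0.0041, -0.0009] [-0.0065, -0.0015, 3.1407]
shift after turning to -116 (mm) [-1.4 -1.3  1.9] F [ 0.7 -0.9 -1.4]
pos [ 0.4317 -0.2383  0.0279] tooly -116.1 q6 1.38 t 10.95 w 0.0106
shift tool(mm) [   9.9 -136.2 -122.2]  rot [0.0048, -0.0017, -1.9975] [-0.0015, -0.0042, 1.1441]
shift after turning to -1.6 (mm) [ 120.2   65.  -122.1] F [ 0.7 -0.9 -1.4]
```

Request:
apply_moves(moves=[0,0,0,-0.03,0,0,0,0,0,0,-0.038,0,0,0,0,0,0,-0.038,0,0,0,0,0,0,-0.038,0,0,-0.1,0,0,0,-0.02,0,0,-0.122,0,0,0,0,0,0,-0.122,0,0,0,0,0,0,-0.122,0,0,0,0,0,0,-0.122])

```text
clock: 11.62
position: [0.4296, -0.2363, 0.1981]
ee_rot: [-0.001, 0.997, 0.075, -0.001]
contact_force: [-0.1, -0.2, -1.3]
width: 0.0102
```

Request:
apply_moves(moves=[0,0,0,0,0,0,-0.122,0,0,0,0,0,0,-0.122,0,0,0,0,0,0,-0.122,0,0,0,0,0,0,-0.122,0,0,0,0,0,0,-0.122,0,0,0,0,0,0,-0.122,0,0,0,0,0,0,-0.122,0,0,0,0,0,0,-0.122])

```text
clock: 12.28
position: [0.4273, -0.2341, 0.1961]
ee_rot: [-0.004, 0.839, 0.544, -0.001]
contact_force: [0.7, -0.1, -1.5]
width: 0.0105
```

```bash
python3 -c "
from h import *
delta(.540,-.200,.2,-1.6)"
```

```text
pos [ 0.4273 -0.2341  0.1961] tooly -24.1 q6 -0.22 t 12.28 w 0.0105
shift tool(mm) [77.2 88.9 -4.4]  rot [-0.0072, -0.0034, -0.3932] [-0.0047, 0.01, 2.7484]
shift after turning to -1.6 (mm) [ 37.3 111.7  -3.9] F [ 0.7 -0.1 -1.5]
```

Request:
apply_moves(moves=[0,0,0,0,-0.007,-0.003,-0.12,0,0,0,0,0,0,-0.12,0,0,0,0,0,0,-0.12,0,0.01,0.026,0,0,0,-0.025,0,0.01,0.03,0,0,0,0,0,0.009,0.03,0,0,0,0,0,0.008,0.026,0,0,0,0,0,0,0,0,0,0,0])

```text
clock: 12.95
position: [0.5401, -0.1967, 0.1919]
ee_rot: [-0.004, 0.714, 0.7, -0.001]
contact_force: [0.4, -0.1, -1.4]
width: 0.0111
```

```bash
cat >> meas.py <<'E'
def mould(d,cx=.582,cy=-.056,z=.016):
    P=pts(d,np.ones((480,640),np.uint8)); q=(abs(P[:,0]-cx)<.125)&(abs(P[:,1]-cy)<.09)&(P[:,2]>.022)&(P[:,2]<.035); Q=P[q]
    print("slab top",rect(Q),"z",np.median(Q[:,2]).round(4))
    g=rng(d,(0,0,200),(180,45,255))
    for c in conts(g,80):
        r=rect(cast(d,c,z))
        if 40<r[1]<75 and 12<r[2]<30 and np.hypot(r[0][0]/1000-cx,r[0][1]/1000-cy)<.13:
            f=cv2.drawContours(np.zeros_like(g),[c],0,255,-1); print(" pad",r,"z",np.median(pts(d,f)[:,2]).round(4))
E
python3 -c "
from meas import *
d=imaging.get_image('wrist'); cv2.imwrite('pics/w4.png',d['image'][:,:,::-1])
mould(d)
delta(.510,-.046,.1,-1.6)
t=imaging.get_image('top'); mould(t)
"
```

```text
slab top (array([581.7, -85.2]), 205.2, 75.1, -1.2) z 0.0277
pos [ 0.5374 -0.197   0.1917] tooly -1.1 q6 -0.45 t 13.0 w 0.0104
shift tool(mm) [150.2 -29.2  92.5]  rot [-0.0112, -0.003, 0.0091] [0.0047, -0.0176, -3.1324]
shift after turning to -1.6 (mm) [150.2 -31.6  91.7] F [-0.5 -0.9 -0.5]
slab top (array([582.4, -56.9]), 205.0, 132.7, -1.3) z 0.0287
 pad (array([509.6, -46.5]), 58.5, 19.5, 89.5) z 0.0162
 pad (array([605.4, -49.2]), 59.1, 19.9, 89.6) z 0.0162
 pad (array([652.9, -51.8]), 57.0, 20.1, 89.6) z 0.0162
 pad (array([557.3, -47.9]), 58.7, 17.2, 89.5) z 0.0157
```

View pics/w4.png

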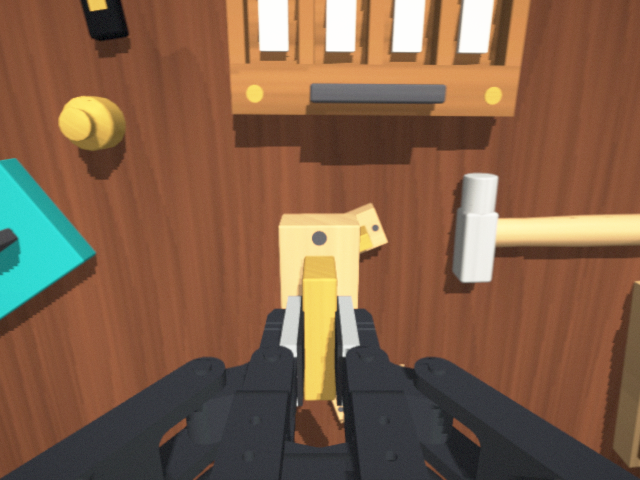

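```bash
cat >> meas.py <<'E'
def bar(d,cx=.58,cy=-.109):
    P=pts(d,np.ones((480,640),np.uint8)); Q=P[(abs(P[:,0]-cx)<.08)&(abs(P[:,1]-cy)<.04)&(P[:,2]>.046)&(P[:,2]<.06)]
    print("bar",rect(Q),"z",np.median(Q[:,2]).round(4))
    Q=P[(abs(P[:,0]-cx)<.12)&(abs(P[:,1]-cy)<.05)&(P[:,2]>.024)&(P[:,2]<.033)]
    r=rect(Q); print("slab near edge ymin",np.percentile(Q[:,1],.3).round(4),r)
E
python3 -c "
from meas import *
for n in('wrist','top','scene'):
  d=imaging.get_image(n); print(n); bar(d)
d=imaging.get_image('wrist')
g=rng(d,(0,0,200),(180,45,255))
for c in conts(g,80):
  r=rect(cast(d,c,.016)); print(r)
m=rng(d,(10,100,100),(17,255,255))
"
```

```text
wrist
bar (array([ 580.7, -108.6]), 89.4, 12.0, -1.5) z 0.0515
slab near edge ymin -0.124 (array([581.6, -90.1]), 205.3, 65.5, -1.0)
top
bar (array([ 580.5, -108.5]), 90.2, 12.5, -1.8) z 0.0523
slab near edge ymin -0.1253 (array([580.8, -92.3]), 204.3, 66.5, -0.1)
scene
bar (array([ 581.9, -110. ]), 87.6, 12.6, -0.7) z 0.0504
slab near edge ymin -0.1257 (array([580.6, -90.9]), 206.1, 66.9, -1.3)
(array([ 671.7, -214. ]), 92.3, 26.6, -86.9)
(array([653.4, -64.9]), 31.4, 20.2, 88.3)
(array([605.6, -63.6]), 30.6, 20.5, 88.8)
(array([557.7, -62.5]), 30.7, 20.5, 88.6)
(array([509.9, -61.4]), 30.8, 19.9, 88.5)
(array([ 504. , -302.8]), 60.4, 14.3, 84.8)
(array([ 556.4, -300.9]), 55.2, 13.9, -86.1)
```

```bash
python3 -c "
from h import *
delta(.510,-.0454,.1,-1.5)
"
```

```text
pos [ 0.5341 -0.1981  0.1925] tooly -1.3 q6 -0.45 t 13.25 w 0.0106
shift tool(mm) [151.9 -26.3  93.3]  rot [-0.0124, -0.0025, 0.0042] [0.0039, -0.0194, -3.1374]
shift after turning to -1.5 (mm) [152.  -28.1  92.5] F [ 0.3 -0.5 -2.4]
```

Request:
apply_moves(moves=[0,0.02,-0.005,0,-0.012,-0.002,0.004,0,0.03,-0.006,0.01,0,0,0,0,0.036,-0.006,0.015,0,0,0,0,0.034,-0.005,0.02,0,0,0,0,0.022,-0.004,0.02,0,0,0,0,0.008,0,0.015,0,0,0,0,0,0,0.01,0,0,0,0,0,0,0,0,0,0])

```text
clock: 13.92
position: [0.506, -0.0485, 0.1026]
ee_rot: [0.004, 0.721, 0.693, 0.001]
contact_force: [0.1, -0.9, -2.1]
width: 0.0104
```

```bash
python3 -c "
from h import *
delta(.510,-.0454,.055,-1.5)
"
```

```text
pos [ 0.506  -0.0485  0.1026] tooly -2.2 q6 -0.19 t 13.92 w 0.0104
shift tool(mm) [ 3.4  3.5 47.6]  rot [0.0065, 0.0049, -0.0129] [0.0076, -0.0102, 3.1286]
shift after turning to -1.5 (mm) [ 3.2  3.9 47.6] F [ 0.1 -0.9 -2.1]
```

Next I'll correct sideways and go partway down, keeping the block clear above the slab.

Request:
apply_moves(moves=[0,0.003,0.004,0,0.006,0.005,-0.013,0,0,0,0.01,0,0,0,0,0,0,0.01,0,0,0,0,0,0,0.01,0,0,0,0,0,0,0.005,0,0,0,0,0,0,0,0,0,0,0,0,0,0,0,0,0,0,0,0,0,0,0,0])

```text
clock: 14.58
position: [0.514, -0.0506, 0.0698]
ee_rot: [0.004, 0.718, 0.696, 0.003]
contact_force: [-0.4, -0.1, -1.2]
width: 0.011
```

```bash
python3 -c "
from h import *
delta(.510,-.0454,.060,-1.5)
d=imaging.get_image('wrist'); cv2.imwrite('pics/w5.png',d['image'][:,:,::-1])
"
```

```text
pos [ 0.514  -0.0506  0.0698] tooly -1.8 q6 -0.2 t 14.58 w 0.011
shift tool(mm) [ 5.1 -4.2  9.8]  rot [0.0098, 0.0023, -0.0047] [0.0035, -0.0153, 3.1368]
shift after turning to -1.5 (mm) [ 5.1 -4.1  9.8] F [-0.4 -0.1 -1.2]
```

View pics/w5.png

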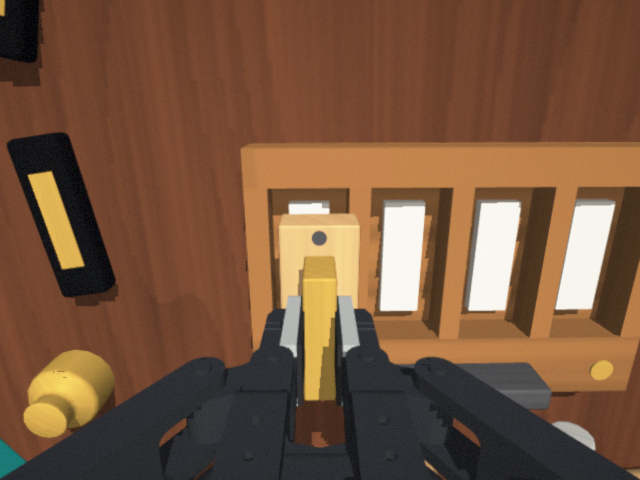

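Request:
apply_moves(moves=[0,0.005,-0.004,0,0.009,0.002,-0.004,0,0,0,0,0,0,0,0,0,0,0.004,0,0,0,0,0,0,0.004,0,0,0,0,0,0,0.002,0,0,0,0,0,0,0,0,0,0,0,0,0,0,0,0,0,0,0,0,0,0,0,0])

```text
clock: 15.3
position: [0.5109, -0.0449, 0.0603]
ee_rot: [0.001, 0.716, 0.698, 0.001]
contact_force: [0.2, -0.3, -0.9]
width: 0.0106
```

```bash
python3 -c "
from h import *
delta(.510,-.0454,.050,-1.5)
"
```

```text
pos [ 0.5109 -0.0449  0.0603] tooly -1.5 q6 -0.2 t 15.3 w 0.0106
shift tool(mm) [-0.5 -0.9 10.3]  rot [0.0031, 0.0007, 0.0002] [-0.0011, 0.0049, -3.1414]
shift after turning to -1.5 (mm) [-0.5 -0.8 10.3] F [ 0.2 -0.3 -0.9]
```

Request:
apply_moves(moves=[0,0,-0.001,0,0.003,0,0,0,0,0,0.003,0,0,0,0,0,0,0.003,0,0,0,0,0,0,0.003,0,0,0,0,0,0,0.003,0,0,0,0,0,0,0.003,0,0,0,0,0,0,0,0,0,0,0,0,0,0,0,0,0])

```text
clock: 15.97
position: [0.5099, -0.0451, 0.0435]
ee_rot: [0.0, 0.716, 0.698, -0.0]
contact_force: [0.5, -0.5, 1.3]
width: 0.0109
```

```bash
python3 -c "
from h import *
delta(.510,-.0454,.036,-1.5)
"
```

```text
pos [ 0.5099 -0.0451  0.0435] tooly -1.5 q6 -0.2 t 15.97 w 0.0109
shift tool(mm) [-0.3  0.1  7.5]  rot [-0.0002, 0.0008, 0.0001] [-0.0012, -0.0004, -3.1415]
shift after turning to -1.5 (mm) [-0.3  0.1  7.5] F [ 0.5 -0.5  1.3]
```

It's in the recess with no side load. Now I'll press it down.

Request:
apply_moves(moves=[0,0,0,0.002,0,0,0,0,0,0,0.002,0,0,0,0,0,0,0.002,0,0,0,0,0,0,0.002,0,0,0,0,0,0,0.002,0,0,0,0,0,0,0.002,0,0,0,0,0,0,0,0,0,0,0,0,0,0,0,0,0])

```text
clock: 16.63
position: [0.5103, -0.0452, 0.0385]
ee_rot: [0.002, 0.716, 0.698, 0.0]
contact_force: [-0.2, 0.2, -1.8]
width: 0.0108
```

Request:
apply_moves(moves=[0,0,0,0.003,0,0,0,0,0,0,0.003,0,0,0,0,0,0,0.003,0,0,0,0,0,0,0.003,0,0,0,0,0,0,0.003,0,0,0,0,0,0,0.003,0,0,0,0,0,0,0.003,0,0,0,0,0,0,0.003,0,0,0])

```text
clock: 17.3
position: [0.5107, -0.0455, 0.0357]
ee_rot: [0.005, 0.716, 0.698, 0.002]
contact_force: [-8.1, 0.2, 26.7]
width: 0.0109
```

```bash
python3 -c "
from meas import *
delta(.510,-.0454,.036,-1.5)
t=imaging.get_image('top'); cv2.imwrite('pics/t3.png',t['image'][:,:,::-1])
"
```

```text
pos [ 0.5107 -0.0455  0.0357] tooly -1.5 q6 -0.2 t 17.3 w 0.0109
shift tool(mm) [ 0.1 -0.7 -0.3]  rot [0.0091, 0.0036, 0.0008] [-0.0057, 0.0144, -3.1407]
shift after turning to -1.5 (mm) [ 0.1 -0.7 -0.3] F [-8.1  0.2 26.7]
```

Bottomed out at TCP z 0.0357 with 27 N. I'll release with a narrow opening.

Request:
apply_moves(moves=[0,0,0,0,0,0,0,0.028,0,0,0,0,0,0,0.028,0,0,0,0,0,0,0.028,0,0,0,0,0,0,0.028,0,0,0,0,0,0,0.028,0,0,-0.01,0,0,0,0.028,0,0,-0.02,0,0,0,0.028,0,0,-0.03,0,0,0])

```text
clock: 18.02
position: [0.5061, -0.0444, 0.0926]
ee_rot: [-0.001, 0.716, 0.698, -0.002]
contact_force: [0.0, -0.3, -0.3]
width: 0.028
```

```bash
python3 -c "
from meas import *
delta(.49,-.22,.2,-67.5)
t=imaging.get_image('wrist'); cv2.imwrite('pics/w6.png',t['image'][:,:,::-1])
t=imaging.get_image('top'); blk(t,.551,-.248);blk(t,.587,-.378)
"
```

```text
pos [ 0.5061 -0.0444  0.0926] tooly -1.5 q6 -0.2 t 18.02 w 0.028
shift tool(mm) [-176.1  -11.9 -107.2]  rot [-0.0023, 0.0028, 1.1524] [-0.0031, -0.0026, -1.9892]
shift after turning to -67.5 (mm) [ -82.   156.1 -107.4] F [ 0.  -0.3 -0.3]
block (array([0., 0.]), 0.0, 0.0, 0.0) rib (array([0., 0.]), 0.0, 0.0, 0.0) [nan nan nan] heights bench/body/rib [0.0007, nan, nan]
block (array([ 587. , -378.2]), 73.3, 33.8, 17.9) rib (array([ 587.2, -378.7]), 49.3, 15.2, 16.4) [ 0.5864 -0.3777  0.0428] heights bench/body/rib [0.0008, 0.0204, 0.0438]meas.py:7: RuntimeWarning: Mean of empty slice.
  print("block",rect(Q),"rib",rect(H),H.mean(0).round(4),"heights bench/body/rib",[round(float(np.median(v)),4) for v in (B[:,2],Q[(Q[:,2]<.03),2],H[H[:,2]>.04,2])])
  ret = um.true_divide(
  return _methods._mean(a, axis=axis, dtype=dtype,
  ret = ret.dtype.type(ret / rcount)
```

View pics/w6.png

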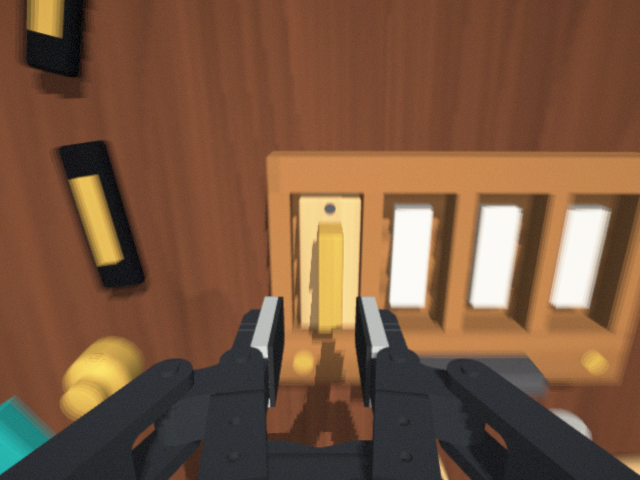

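The block at (551,-248) has moved. The first block is flush in its recess. I'll find the moved one.

```bash
python3 -c "
from meas import *
for n in ('top','scene'):
  t=imaging.get_image(n); cv2.imwrite(f'pics/{n}4.png',t['image'][:,:,::-1])
  m=rng(t,(15,80,110),(30,200,255))
  for c in conts(m,80):
    r=rect(cast(t,c,.02))
    if r[1]<95 and r[0][0]<800: print(n,cv2.boundingRect(c),r)
"
```

```text
top (510, 195, 25, 33) (array([ 585.9, -376.2]), 75.2, 42.3, 16.6)
top (249, 272, 10, 41) (array([394.7, 277.5]), 94.7, 18.8, -3.8)
top (373, 235, 18, 15) (array([511.7, -29.9]), 41.0, 34.0, 89.5)
top (319, 292, 22, 11) (array([381.5,  97.1]), 50.6, 14.1, 74.3)
top (369, 292, 19, 9) (array([382.4, -18.6]), 44.8, 14.0, -83.5)
scene (157, 388, 37, 31) (array([ 589.3, -380.2]), 78.8, 34.0, 17.0)
scene (209, 335, 35, 27) (array([ 557.7, -225.2]), 79.8, 36.3, 22.6)
scene (259, 275, 33, 26) (array([508.1, -47.9]), 78.3, 38.8, 88.4)
scene (0, 267, 17, 31) (array([  83.6, -518.5]), 83.0, 35.6, -24.4)
scene (206, 258, 18, 19) (array([ 370.9, -127.1]), 51.9, 39.6, -11.9)
```

View pics/scene4.png

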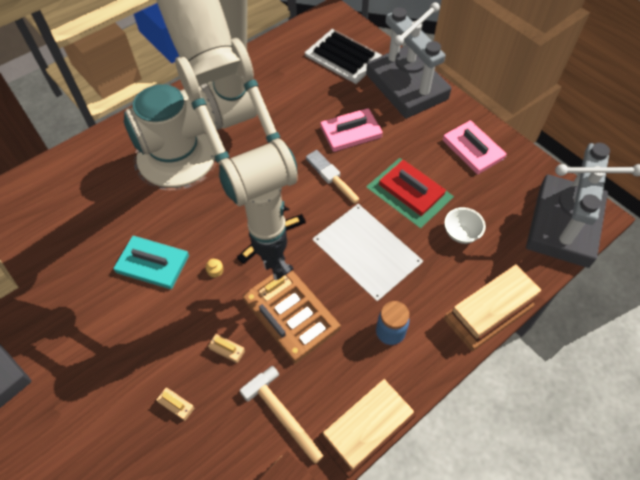

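View pics/top4.png

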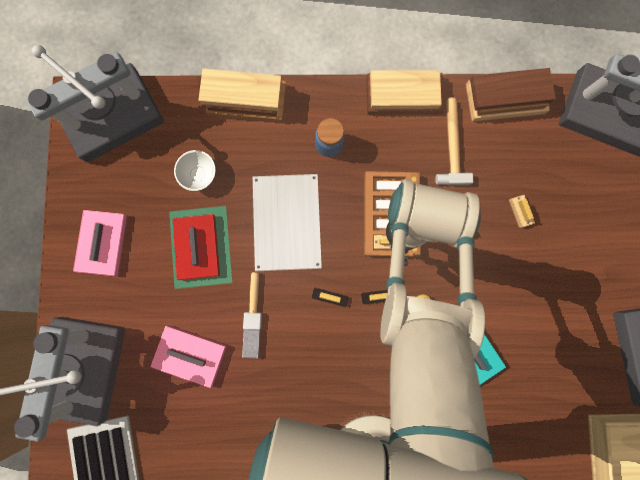

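Request:
apply_moves(moves=[0.05,-0.01,0,-0.03,0,0,0.12,0.05,-0.02,0,-0.03,0,0,0.12,0.05,-0.03,0,-0.02,0,0,0.12,0.05,-0.03,0.01,-0.01,0,0,0.12,0.05,-0.03,0.015,-0.01,0,0,0.12,0.05,-0.025,0.02,0,0,0,0.12,0.05,-0.02,0.02,0,0,0,0.12,0.05,-0.02,0.02,0,0,0,0.12])

```text
clock: 18.88
position: [0.4843, -0.2575, 0.1906]
ee_rot: [-0.005, 0.962, 0.273, -0.005]
contact_force: [0.0, -0.1, -0.3]
width: 0.0499
```

```bash
python3 -c "
from meas import *
delta(.481,-.254,.2,-67.5)
"
```

```text
pos [ 0.4843 -0.2575  0.1906] tooly -58.3 q6 0.41 t 18.88 w 0.0499
shift tool(mm) [-1.  -4.8 -9.4]  rot [-0.0111, 0.0089, 0.1598] [-0.0133, -0.0165, -2.9817]
shift after turning to -67.5 (mm) [-1.7 -4.5 -9.4] F [ 0.  -0.1 -0.3]
```

Request:
apply_moves(moves=[0.06,0,0,0,-0.011,0.009,0.08,0.06,0,0,0,0,0,0.08,0.06,0,0,0,0,0,0,0.06,0,0,0,0,0,0,0.06,0,0,0,0,0,0,0.06,0,0,0,0,0,0,0.06,0,0,0,0,0,0,0.06,0,0,0,0,0,0])

```text
clock: 19.55
position: [0.4807, -0.2622, 0.183]
ee_rot: [-0.004, 0.982, 0.189, -0.005]
contact_force: [-0.0, -0.8, 0.7]
width: 0.0602
```

```bash
python3 -c "
from meas import *
d=imaging.get_image('wrist'); cv2.imwrite('pics/w7.png',d['image'][:,:,::-1])
blk(d,.556,-.223)
delta(.556,-.223,.05,-67.5)
"
```

```text
block (array([ 555.4, -222.2]), 73.8, 32.1, 22.2) rib (array([ 555.2, -222.1]), 49.4, 11.8, 21.7) [ 0.556  -0.222   0.0436] heights bench/body/rib [-0.0003, 0.0197, 0.0437]
pos [ 0.4807 -0.2622  0.1831] tooly -68.2 q6 0.57 t 19.6 w 0.0602
shift tool(mm) [ 85.5  -7.2 132.5]  rot [-0.0092, 0.0079, -0.0116] [0.0123, 0.0144, 3.1299]
shift after turning to -67.5 (mm) [ 84.5  -7.4 133.1] F [-0.4  0.4  0.4]
```

View pics/w7.png

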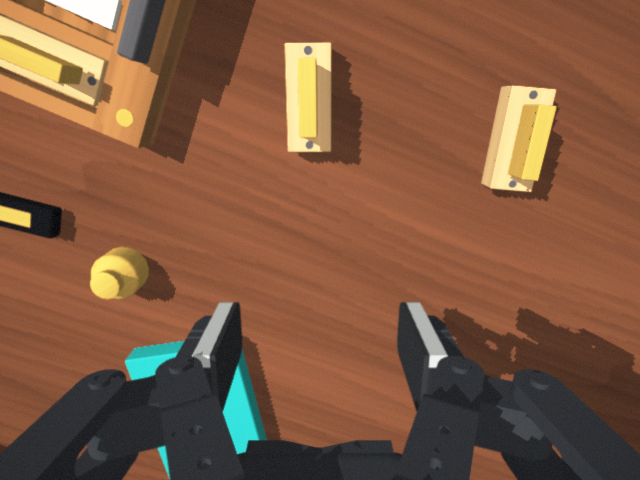

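Request:
apply_moves(moves=[0.06,0.025,-0.002,0.01,-0.009,0.008,-0.006,0.06,0.03,-0.002,0.015,0,0,0,0.06,0.025,-0.002,0.02,0,0,0,0.06,0.004,0,0.025,0,0,0,0.06,0,0,0.025,0,0,0,0.06,0,0,0.02,0,0,0,0.06,0,0,0,0,0,0,0.06,0,0,0,0,0,0])

```text
clock: 20.27
position: [0.5639, -0.2231, 0.0676]
ee_rot: [0.004, 0.981, 0.195, 0.004]
contact_force: [-0.2, -0.2, 0.4]
width: 0.0601
```

```bash
python3 -c "
from meas import *
delta(.5555,-.2221,.027,-67.8)
"
```

```text
pos [ 0.5639 -0.2231  0.0676] tooly -67.5 q6 0.69 t 20.27 w 0.0601
shift tool(mm) [-7.6 -4.5 40.5]  rot [0.0091, -0.0066, 0.0054] [0.0104, 0.0142, -3.1361]
shift after turning to -67.8 (mm) [-7.4 -4.1 40.6] F [-0.2 -0.2  0.4]
```

Request:
apply_moves(moves=[0.06,-0.007,-0.004,0,0.009,-0.006,0.005,0.06,0,0,0.008,0,0,0,0.06,0,0,0.01,0,0,0,0.06,0,0,0.01,0,0,0,0.06,0,0,0.009,0,0,0,0.06,0,0,0.002,0,0,0,0.06,0,0,0,0,0,0,0.06,0,0,0,0,0,0])

```text
clock: 20.93
position: [0.5572, -0.2241, 0.0299]
ee_rot: [0.002, 0.981, 0.192, 0.003]
contact_force: [0.4, 0.3, -0.3]
width: 0.06
```

```bash
python3 -c "
from meas import *
delta(.5555,-.2221,.027,-67.8)
"
```

```text
pos [ 0.5572 -0.2241  0.0299] tooly -67.9 q6 0.69 t 20.93 w 0.06
shift tool(mm) [-0.8 -2.5  2.9]  rot [0.0058, -0.0052, -0.0009] [-0.0082, -0.0091, 3.1407]
shift after turning to -67.8 (mm) [-0.8 -2.5  2.9] F [ 0.4  0.3 -0.3]
```

Request:
apply_moves(moves=[0.06,-0.001,-0.002,0.003,0.006,-0.005,0,0.06,0,0,0,0,0,0,0.0,0,0,0,0,0,0,0.0,0,0,0,0,0,0,0.0,0,0,0,0,0,0,0.0,0,0,0,0,0,0,0.0,0,0,0,0,0,0,0.0,0,0,0,0,0,0])

```text
clock: 21.6
position: [0.5563, -0.2228, 0.0276]
ee_rot: [0.0, 0.981, 0.192, 0.001]
contact_force: [1.3, -0.4, -2.0]
width: 0.0106
```

```bash
python3 -c "
from meas import *
delta(.5555,-.2221,.027,-67.8)
delta(.6538,-.0504,.11,-1.5)
"
```

```text
pos [ 0.5563 -0.2228  0.0276] tooly -67.8 q6 0.69 t 21.6 w 0.0106
shift tool(mm) [-0.4 -0.9  0.6]  rot [0.0007, -0.001, -0.0007] [-0.0016, -0.0011, 3.1409]
shift after turning to -67.8 (mm) [-0.4 -0.9  0.6] F [ 1.3 -0.4 -2. ]
pos [ 0.5563 -0.2228  0.0276] tooly -67.8 q6 0.69 t 21.6 w 0.0106
shift tool(mm) [ 155.4 -122.8  -82.4]  rot [0.0012, -0.0005, -1.1578] [-0.0006, -0.0013, 1.9838]
shift after turning to -1.5 (mm) [174.9  93.  -82.4] F [ 1.3 -0.4 -2. ]
```

Request:
apply_moves(moves=[0,0,0,-0.03,0,0,0,0,0,0,-0.035,0,0,-0.05,0,0,0,-0.035,0,0,-0.12,0,0,0,0,0,0,-0.12,0,0,0,0,0,0,-0.12,0,0,0,0,0,0,-0.12,0,0,0,0,0,0,-0.12,0,0,0,0,0,0,-0.12])

```text
clock: 22.27
position: [0.5543, -0.2218, 0.1304]
ee_rot: [-0.002, 0.829, 0.559, -0.001]
contact_force: [0.4, -0.3, -2.1]
width: 0.0106
```

Request:
apply_moves(moves=[0,0,0,0,0,0,-0.12,0,0,0,0,0,0,-0.12,0,0,0,0,0,0,-0.12,0,0.02,0.01,0,0,0,0,0,0.03,0.018,0,0,0,0,0,0.03,0.018,0,0,0,0,0,0.03,0.018,0,0,0,0,0,0,0,0,0,0,0])

```text
clock: 22.93
position: [0.6183, -0.1101, 0.1278]
ee_rot: [-0.004, 0.711, 0.703, -0.001]
contact_force: [0.6, -1.1, -1.8]
width: 0.0109
```

```bash
python3 -c "
from meas import *
delta(.6538,-.0500,.11,-1.5)
"
```

```text
pos [ 0.6183 -0.1101  0.1278] tooly -0.6 q6 -0.28 t 22.93 w 0.0109
shift tool(mm) [60.4 35.  17.8]  rot [-0.0079, -0.0036, 0.015] [0.0056, -0.0124, -3.1266]
shift after turning to -1.5 (mm) [61.  33.9 17.8] F [ 0.6 -1.1 -1.8]
```

Request:
apply_moves(moves=[0,0.02,0.012,0.005,-0.008,-0.004,0.015,0,0.022,0.012,0.01,0,0,0,0,0.015,0.008,0.01,0,0,0,0,0.004,0.002,0.01,0,0,0,0,0,0,0.01,0,0,0,0,0,0,0,0,0,0,0,0,0,0,0,0,0,0,0,0,0,0,0,0])

```text
clock: 23.6
position: [0.6524, -0.0475, 0.0778]
ee_rot: [-0.001, 0.715, 0.699, -0.003]
contact_force: [-1.1, -0.7, -2.5]
width: 0.0106
```

```bash
python3 -c "
from meas import *
delta(.6538,-.0500,.06,-1.5)
"
```

```text
pos [ 0.6524 -0.0475  0.0778] tooly -1.3 q6 -0.15 t 23.6 w 0.0106
shift tool(mm) [-2.4  1.5 17.8]  rot [-0.0054, 0.0027, 0.0036] [-0.0043, -0.0085, -3.138]
shift after turning to -1.5 (mm) [-2.5  1.5 17.8] F [-1.1 -0.7 -2.5]
```

Request:
apply_moves(moves=[0,-0.002,0.0015,0,-0.005,0.003,0.003,0,0,0,0.005,0,0,0,0,0,0,0.005,0,0,0,0,0,0,0.005,0,0,0,0,0,0,0.002,0,0,0,0,0,0,0,0,0,0,0,0,0,0,0,0,0,0,0,0,0,0,0,0])

```text
clock: 24.27
position: [0.6538, -0.0541, 0.0611]
ee_rot: [0.001, 0.718, 0.696, 0.001]
contact_force: [0.7, -0.7, -1.6]
width: 0.0106
```

```bash
python3 -c "
from meas import *
delta(.6538,-.0500,.043,-1.5)
d=imaging.get_image('wrist'); cv2.imwrite('pics/w8.png',d['image'][:,:,::-1])
"
```

```text
pos [ 0.6538 -0.0541  0.0611] tooly -1.8 q6 -0.16 t 24.27 w 0.0106
shift tool(mm) [ 4.1 -0.2 18.1]  rot [0.0028, 0.001, -0.0044] [0.0016, -0.0044, 3.1372]
shift after turning to -1.5 (mm) [ 4.1 -0.1 18.1] F [ 0.7 -0.7 -1.6]
```

View pics/w8.png

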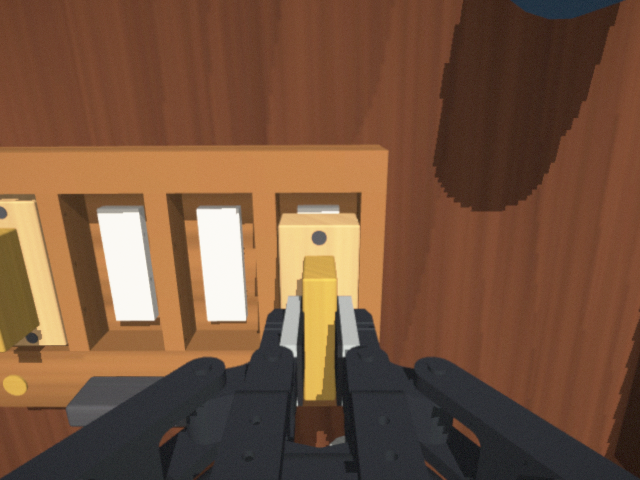

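Request:
apply_moves(moves=[0,0.004,0,0,0.003,0.001,-0.004,0,0,0,0,0,0,0,0,0,0,0.003,0,0,0,0,0,0,0.003,0,0,0,0,0,0,0.002,0,0,0,0,0,0,0,0,0,0,0,0,0,0,0,0,0,0,0,0,0,0,0,0])

```text
clock: 24.98
position: [0.6544, -0.049, 0.0527]
ee_rot: [0.0, 0.716, 0.698, 0.0]
contact_force: [0.2, -0.4, -1.8]
width: 0.0104
```

```bash
python3 -c "
from meas import *
delta(.6538,-.0500,.043,-1.5)
"
```

```text
pos [ 0.6544 -0.049   0.0527] tooly -1.4 q6 -0.16 t 24.98 w 0.0104
shift tool(mm) [-1.  -0.6  9.7]  rot [0.0004, -0.0001, 0.0011] [0.0001, 0.0007, -3.1405]
shift after turning to -1.5 (mm) [-1.  -0.6  9.7] F [ 0.2 -0.4 -1.8]
```

Aligned, so I'll lower it onto the pad and press.

Request:
apply_moves(moves=[0,-0.001,0,0.002,0,0,0.001,0,0,0,0.003,0,0,0,0,0,0,0.003,0,0,0,0,0,0,0.003,0,0,0,0,0,0,0.003,0,0,0,0,0,0,0.002,0,0,0,0,0,0,0.002,0,0,0,0,0,0,0,0,0,0])

```text
clock: 25.65
position: [0.6551, -0.0504, 0.0387]
ee_rot: [0.001, 0.716, 0.698, 0.001]
contact_force: [-0.5, 1.1, -1.9]
width: 0.0104
```

Request:
apply_moves(moves=[0,0,0,0.003,0,0,0,0,0,0,0.003,0,0,0,0,0,0,0.003,0,0,0,0,0,0,0.003,0,0,0,0,0,0,0.003,0,0,0,0,0,0,0.003,0,0,0,0,0,0,0.003,0,0,0,0,0,0,0.003,0,0,0])

```text
clock: 26.32
position: [0.6555, -0.0506, 0.0354]
ee_rot: [0.005, 0.716, 0.698, 0.003]
contact_force: [-5.1, 0.9, 17.5]
width: 0.0103
```

Request:
apply_moves(moves=[0,0,0,0.002,0,0,0,0.028,0,0,0,0,0,0,0.028,0,0,0,0,0,0,0.028,0,0,0,0,0,0,0.028,0,0,0,0,0,0,0.028,0,0,-0.01,0,0,0,0.028,0,0,-0.025,0,0,0,0.028,0,0,-0.035,0,0,0])

```text
clock: 26.98
position: [0.6496, -0.0496, 0.0987]
ee_rot: [-0.001, 0.716, 0.698, -0.001]
contact_force: [0.5, -0.0, 0.3]
width: 0.0282
```

```bash
python3 -c "
from meas import *
s=imaging.get_image('scene'); blk(s,.587,-.379)
t=imaging.get_image('top'); blk(t,.587,-.379)
delta(.512,-.402,.2,-73)
"
```

```text
block (array([ 586.8, -380.2]), 75.8, 32.2, 17.2) rib (array([ 587. , -380.1]), 51.4, 12.6, 16.8) [ 0.5882 -0.3802  0.042 ] heights bench/body/rib [-0.0016, 0.0183, 0.0429]
block (array([ 587.1, -377.9]), 74.3, 35.4, 15.8) rib (array([ 587.2, -378.6]), 49.2, 13.9, 17.0) [ 0.5864 -0.3776  0.0432] heights bench/body/rib [0.0006, 0.0204, 0.0446]
pos [ 0.6556 -0.0507  0.1064] tooly -1.5 q6 -0.16 t 27.08 w 0.0282
shift tool(mm) [-355.2 -133.   -94.5]  rot [0.0134, -0.0062, 1.2479] [0.0068, 0.0146, -1.8936]
shift after turning to -73 (mm) [-240.   294.   -93.6] F [ 1.3 -0.4  0.9]
```

Request:
apply_moves(moves=[0.06,0,0,-0.03,0.013,-0.006,0.12,0.06,0,0,-0.03,0,0,0.12,0.06,0,0,-0.03,0,0,0.12,0.06,-0.02,0,0,0,0,0.12,0.06,-0.03,0,0,0,0,0.12,0.06,-0.03,0,0,0,0,0.12,0.06,-0.03,0.01,0,0,0,0.12,0.06,-0.03,0.02,0,0,0,0.12])

```text
clock: 27.75
position: [0.591, -0.1778, 0.2036]
ee_rot: [0.003, 0.962, 0.273, 0.002]
contact_force: [0.3, 0.2, 0.6]
width: 0.06
```

```bash
python3 -c "
from meas import *
delta(.512,-.402,.2,-73)
"
```

```text
pos [ 0.591  -0.1778  0.2036] tooly -58.3 q6 0.62 t 27.75 w 0.06
shift tool(mm) [-185.   149.3    4.4]  rot [0.0072, -0.0029, 0.2561] [0.0042, 0.0105, -2.8855]
shift after turning to -73 (mm) [-141.1  191.3    3.6] F [0.3 0.2 0.6]
```

Request:
apply_moves(moves=[0.06,-0.028,0.022,0,0.007,-0.003,0.12,0.06,-0.026,0.026,0,0,0,0.12,0.06,-0.023,0.031,0,0,0,0.016,0.06,-0.023,0.031,0,0,0,0,0.06,-0.023,0.031,0,0,0,0,0.06,-0.023,0.031,0,0,0,0,0.06,-0.01,0.012,0,0,0,0,0.06,0,0,0,0,0,0])

```text
clock: 28.42
position: [0.4976, -0.4213, 0.2032]
ee_rot: [0.002, 0.991, 0.137, -0.001]
contact_force: [-1.5, 1.7, -0.3]
width: 0.0598
```

```bash
python3 -c "
from meas import *
d=imaging.get_image('wrist'); cv2.imwrite('pics/w9.png',d['image'][:,:,::-1])
blk(d,.587,-.379)
delta(.587,-.379,.05,-73)
"
```

```text
block (array([ 586.9, -378.2]), 74.4, 32.1, 17.1) rib (array([ 586.8, -378.2]), 49.9, 12.1, 17.2) [ 0.5875 -0.3783  0.0435] heights bench/body/rib [-0.0003, 0.0197, 0.0436]
pos [ 0.4981 -0.42    0.2031] tooly -74.2 q6 0.49 t 28.47 w 0.0603
shift tool(mm) [ 97.  -15.8 152.9]  rot [0.003, 0.002, -0.0218] [0.0032, -0.0047, 3.1198]
shift after turning to -73 (mm) [ 97.  -13.2 153.1] F [-0.5 -0.7  0.3]
```

View pics/w9.png

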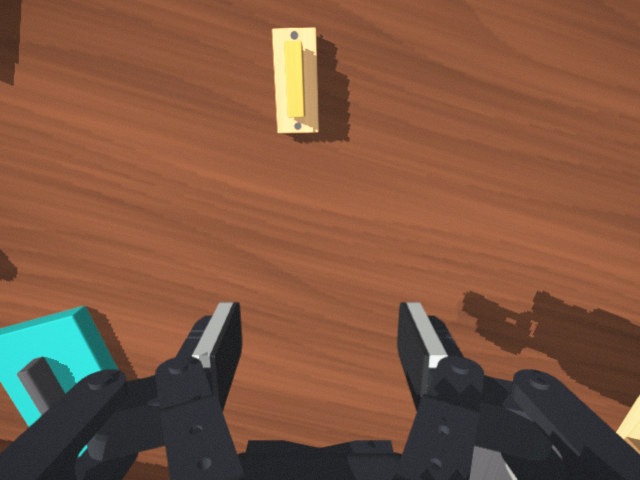

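Request:
apply_moves(moves=[0.06,0.028,-0.004,0.01,0.003,0.002,0.022,0.06,0.033,-0.004,0.015,0,0,0,0.06,0.028,-0.003,0.02,0,0,0,0.06,0.004,-0.002,0.03,0,0,0,0.06,0,0,0.03,0,0,0,0.06,0,0,0.025,0,0,0,0.06,0,0,0,0,0,0,0.06,0,0,0,0,0,0])

```text
clock: 29.13
position: [0.5948, -0.3698, 0.0711]
ee_rot: [-0.002, 0.992, 0.128, 0.003]
contact_force: [0.6, -0.7, 0.0]
width: 0.0598
```

```bash
python3 -c "
from meas import *
delta(.5869,-.3782,.027,-72.9)
"
```

```text
pos [ 0.5948 -0.3698  0.0711] tooly -75.2 q6 0.65 t 29.13 w 0.0598
shift tool(mm) [-10.1   6.2  44. ]  rot [-0.0021, -0.0073, -0.0409] [-0.0114, 0.0033, 3.1007]
shift after turning to -72.9 (mm) [-10.    5.7  44.1] F [ 0.6 -0.7  0. ]
```

Request:
apply_moves(moves=[0.06,-0.01,0.006,0,-0.002,-0.007,-0.041,0.06,0,0,0.01,0,0,0,0.06,0,0,0.01,0,0,0,0.06,0,0,0.01,0,0,0,0.06,0,0,0.01,0,0,0,0.06,0,0,0.002,0,0,0,0.06,0,0,0,0,0,0,0.06,0,0,0,0,0,0])

```text
clock: 29.8
position: [0.5912, -0.3752, 0.0316]
ee_rot: [0.002, 0.989, 0.149, 0.004]
contact_force: [-0.0, -0.3, -1.2]
width: 0.06
```

```bash
python3 -c "
from meas import *
delta(.5869,-.3782,.027,-72.9)
"
```

```text
pos [ 0.5912 -0.3752  0.0316] tooly -72.8 q6 0.6 t 29.8 w 0.06
shift tool(mm) [-5.   1.6  4.5]  rot [0.0045, -0.0071, 0.001] [0.0112, 0.007, -3.1405]
shift after turning to -72.9 (mm) [-4.9  1.6  4.6] F [-0.  -0.3 -1.2]
```

Request:
apply_moves(moves=[0.06,-0.005,0.002,0.002,0.004,-0.007,0.001,0.06,0,0,0.002,0,0,0,0.06,0,0,0,0,0,0,0.0,0,0,0,0,0,0,0.0,0,0,0,0,0,0,0.0,0,0,0,0,0,0,0.0,0,0,0,0,0,0,0.0,0,0,0,0,0,0])

```text
clock: 30.47
position: [0.5871, -0.3798, 0.0285]
ee_rot: [0.001, 0.989, 0.148, 0.001]
contact_force: [0.2, -0.6, -0.1]
width: 0.0106
```

Request:
apply_moves(moves=[0,0,0,0,0,0,0,0,0,0,0,0,0,0,0,0,0,0,0,0,0,0,0,0,0,0,0,0,0,0,0,0,0,0,0,0,0,0,0,0,0,0,0,0,0,0,0,0,0,0,0,0,0,0,0,0])

```text
clock: 31.13
position: [0.587, -0.3797, 0.0284]
ee_rot: [0.001, 0.989, 0.148, 0.0]
contact_force: [-1.0, 0.7, -0.6]
width: 0.0106
```

```bash
python3 -c "
from meas import *
delta(.5869,-.3782,.027,-72.9)
delta(.6058,-.0492,.12,-1.5)
"
```

```text
pos [ 0.587  -0.3797  0.0284] tooly -73.0 q6 0.6 t 31.13 w 0.0106
shift tool(mm) [ 0.3 -1.4  1.4]  rot [0.0016, -0.0005, -0.001] [-0.0008, -0.0025, 3.1406]
shift after turning to -72.9 (mm) [ 0.3 -1.4  1.4] F [-1.   0.7 -0.6]
pos [ 0.587  -0.3797  0.0284] tooly -73.0 q6 0.6 t 31.13 w 0.0106
shift tool(mm) [ 114.8 -310.3  -92.1]  rot [0.0017, 0.0005, -1.2472] [0.0006, -0.0019, 1.8944]
shift after turning to -1.5 (mm) [330.8  10.1 -91.6] F [-1.   0.7 -0.6]
```

Request:
apply_moves(moves=[0,0,0,-0.03,0,0,0,0,0,0,-0.038,0,0,-0.06,0,0,0,-0.035,0,0,-0.12,0,0,0,0,0,0,-0.12,0,0,0,0,0,0,-0.12,0,0,0,0,0,0,-0.12,0,0,0,0,0,0,-0.12,0,0,0,0,0,0,-0.12])

```text
clock: 31.8
position: [0.5861, -0.3786, 0.1346]
ee_rot: [-0.001, 0.851, 0.526, -0.0]
contact_force: [-0.3, 0.5, -1.4]
width: 0.0103
```

Request:
apply_moves(moves=[0,0,0,0,0,0,-0.12,0,0,0,0,0,0,-0.12,0,0,0,0,0,0,-0.12,0,0.02,0,0,0,0,-0.08,0,0.035,0.001,0,0,0,0,0,0.038,0.001,0,0,0,0,0,0.038,0.001,0,0,0,0,0,0.038,0.001,0,0,0,0])

```text
clock: 32.47
position: [0.5917, -0.2142, 0.1319]
ee_rot: [0.001, 0.711, 0.703, -0.002]
contact_force: [0.4, 0.2, -0.9]
width: 0.0107
```

```bash
python3 -c "
from meas import *
delta(.6058,-.0495,.11,-1.5)
"
```

```text
pos [ 0.5917 -0.2142  0.1319] tooly -0.6 q6 -0.44 t 32.47 w 0.0107
shift tool(mm) [164.9  12.3  21.3]  rot [-0.0015, 0.0036, 0.0152] [-0.0056, -0.0023, -3.1264]
shift after turning to -1.5 (mm) [165.    9.8  21.9] F [ 0.4  0.2 -0.9]
```

Request:
apply_moves(moves=[0,0.035,0.002,0,-0.002,0.004,0.015,0,0.037,0.002,0,0,0,0,0,0.037,0.002,0.005,0,0,0,0,0.033,0.002,0.01,0,0,0,0,0.015,0.002,0.01,0,0,0,0,0.003,0,0.01,0,0,0,0,0,0,0.01,0,0,0,0,0,0,0,0,0,0])

```text
clock: 33.13
position: [0.6034, -0.0383, 0.0856]
ee_rot: [-0.001, 0.714, 0.7, 0.002]
contact_force: [-0.6, -0.4, -1.1]
width: 0.0107
```

```bash
python3 -c "
from meas import *
delta(.6058,-.0495,.06,-1.5)
"
```

```text
pos [ 0.6034 -0.0383  0.0856] tooly -1.1 q6 -0.16 t 33.13 w 0.0107
shift tool(mm) [-11.3   2.6  25.5]  rot [0.0011, -0.0041, 0.0068] [0.0065, 0.0018, -3.1348]
shift after turning to -1.5 (mm) [-11.1   2.7  25.6] F [-0.6 -0.4 -1.1]
```

Request:
apply_moves(moves=[0,-0.011,0.0025,0,0.001,-0.004,0.007,0,0,0,0,0,0,0,0,0,0,0.007,0,0,0,0,0,0,0.007,0,0,0,0,0,0,0.007,0,0,0,0,0,0,0.003,0,0,0,0,0,0,0,0,0,0,0,0,0,0,0,0,0])

```text
clock: 33.8
position: [0.6065, -0.0588, 0.0589]
ee_rot: [0.001, 0.72, 0.694, -0.001]
contact_force: [-0.1, -0.3, -0.8]
width: 0.0109
```

```bash
python3 -c "
from meas import *
delta(.6058,-.0495,.043,-1.5)
d=imaging.get_image('wrist'); cv2.imwrite('pics/w10.png',d['image'][:,:,::-1])
"
```

```text
pos [ 0.6065 -0.0588  0.0589] tooly -2.1 q6 -0.17 t 33.8 w 0.0109
shift tool(mm) [ 9.4 -1.  15.8]  rot [0.0005, 0.0028, -0.0098] [0.0044, -0.0008, 3.1318]
shift after turning to -1.5 (mm) [ 9.3 -0.9 15.9] F [-0.1 -0.3 -0.8]
```

View pics/w10.png

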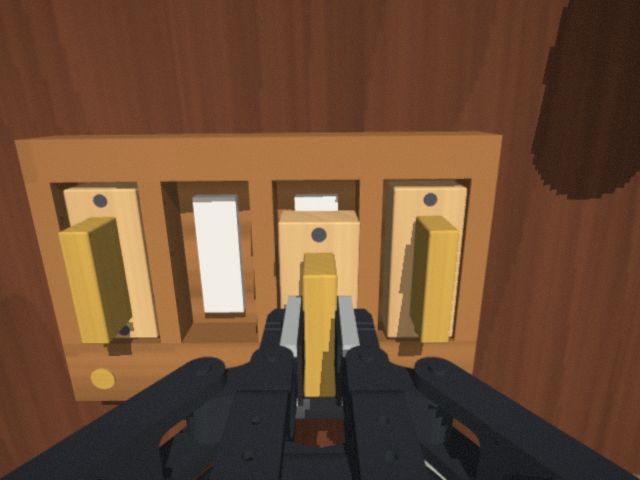

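Request:
apply_moves(moves=[0,0.005,-0.0005,0,0,0.003,-0.01,0,0.004,0,0,0,0,0,0,0,0,0,0,0,0,0,0,0,0,0,0,0,0,0,0,0,0,0,0,0,0,0,0,0,0,0,0,0,0,0,0,0,0,0,0,0,0,0,0,0])

```text
clock: 34.52
position: [0.6071, -0.0476, 0.0604]
ee_rot: [0.001, 0.715, 0.699, 0.001]
contact_force: [-1.0, 0.1, -0.5]
width: 0.0106
```

```bash
python3 -c "
from meas import *
delta(.6058,-.0495,.043,-1.5)
"
```

```text
pos [ 0.6071 -0.0476  0.0604] tooly -1.3 q6 -0.17 t 34.52 w 0.0106
shift tool(mm) [-1.9 -1.3 17.4]  rot [0.0033, -0.0002, 0.0032] [0.0004, 0.0051, -3.1384]
shift after turning to -1.5 (mm) [-1.9 -1.2 17.4] F [-1.   0.1 -0.5]
```

Request:
apply_moves(moves=[0,-0.002,-0.001,0,0.003,0,0.003,0,0,0,0.002,0,0,0,0,0,0,0.002,0,0,0,0,0,0,0.002,0,0,0,0,0,0,0.001,0,0,0,0,0,0,0,0,0,0,0,0,0,0,0,0,0,0,0,0,0,0,0,0])

```text
clock: 35.18
position: [0.6057, -0.0503, 0.0522]
ee_rot: [-0.0, 0.717, 0.698, -0.0]
contact_force: [-0.4, 0.5, -1.7]
width: 0.0106
```

```bash
python3 -c "
from meas import *
delta(.6058,-.0495,.043,-1.5)
"
```

```text
pos [ 0.6057 -0.0503  0.0522] tooly -1.5 q6 -0.17 t 35.18 w 0.0106
shift tool(mm) [0.8 0.1 9.2]  rot [-0.0008, -0.0003, -0.0008] [-0.0004, 0.0013, 3.1408]
shift after turning to -1.5 (mm) [0.8 0.1 9.2] F [-0.4  0.5 -1.7]
```

Request:
apply_moves(moves=[0,0.001,0,0.002,0,0,0,0,0,0,0.003,0,0,0,0,0,0,0.003,0,0,0,0,0,0,0.003,0,0,0,0,0,0,0.003,0,0,0,0,0,0,0.002,0,0,0,0,0,0,0.002,0,0,0,0,0,0,0,0,0,0])

```text
clock: 35.85
position: [0.6064, -0.0492, 0.0384]
ee_rot: [0.001, 0.716, 0.698, 0.001]
contact_force: [0.7, -0.6, -1.7]
width: 0.0107
```

Request:
apply_moves(moves=[0,0,0,0.003,0,0,0,0,0,0,0.003,0,0,0,0,0,0,0.003,0,0,0,0,0,0,0.003,0,0,0,0,0,0,0.003,0,0,0,0,0,0,0.003,0,0,0,0,0,0,0.003,0,0,0,0,0,0,0.003,0,0,0])

```text
clock: 36.52
position: [0.6067, -0.0494, 0.0361]
ee_rot: [0.005, 0.716, 0.698, 0.003]
contact_force: [-6.3, 1.2, 19.3]
width: 0.0104
```

Request:
apply_moves(moves=[0,0,0,0.002,0,0,0,0.026,0,0,0,0,0,0,0.026,0,0,0,0,0,0,0.026,0,0,0,0,0,0,0.026,0,0,0,0,0,0,0.026,0,0,-0.01,0,0,0,0.026,0,0,-0.025,0,0,0,0.026,0,0,-0.035,0,0,0])

```text
clock: 37.18
position: [0.6006, -0.0482, 0.1]
ee_rot: [-0.002, 0.716, 0.698, -0.002]
contact_force: [0.4, -0.1, -0.9]
width: 0.0264
```

Request:
apply_moves(moves=[0.026,-0.02,0,-0.03,0,0,0,0.026,-0.03,0,-0.03,0,0,0,0.026,-0.038,0,-0.02,0,0,0,0.026,-0.038,0,0,0,0,0,0.026,-0.03,0,0,0,0,0,0.026,0,0,0,0,0,0,0.026,0,0,0,0,0,0,0.026,0,0,0,0,0,0])

```text
clock: 37.85
position: [0.6015, -0.2106, 0.1959]
ee_rot: [0.006, 0.715, 0.699, 0.002]
contact_force: [0.0, 0.3, -0.7]
width: 0.0262
```

```bash
cat >> meas.py <<'E'
def ribs(d,cx,cy):
    P=pts(d,np.ones((480,640),np.uint8)); q=(abs(P[:,0]-cx)<.11)&(abs(P[:,1]-cy)<.075)
    m=rng(d,(18,110,90),(30,255,255))
    for c in conts(m,60):
        f=cv2.erode(cv2.drawContours(np.zeros_like(m),[c],0,255,-1),None); Q=pts(d,f)
        if len(Q)<5: continue
        k=Q.mean(0)
        if abs(k[0]-cx)<.11 and abs(k[1]-cy)<.075: 
            H=Q[Q[:,2]>.045]; B=Q[Q[:,2]<.04]; print(" rib/block",rect(Q),"rib z",np.median(H[:,2]).round(4) if len(H) else None,"body z",np.median(B[:,2]).round(4) if len(B) else None)
E
python3 -c "
from meas import *
d=imaging.get_image('wrist'); cv2.imwrite('pics/w11.png',d['image'][:,:,::-1])
print('wrist');bar(d);mould(d);ribs(d,.582,-.056)
s=imaging.get_image('scene');t=imaging.get_image('top'); cv2.imwrite('pics/s5.png',s['image'][:,:,::-1]); 
print('scene');bar(s);mould(s);ribs(s,.582,-.056)
for n,x in(('s',s),('t',t)):
  for c in conts(redm(x),100): print(n,rect(cast(x,c,.022)))
delta(.5807,-.1086,.031,-91.5)
"
```

```text
wrist
bar (array([582.6, -92.4]), 154.6, 46.7, 0.0) z 0.0514
slab near edge ymin -0.124 (array([580.9, -92.2]), 205.1, 61.0, -1.2)
slab top (array([580.9, -92.1]), 205.1, 61.0, -1.3) z 0.0276
 rib/block (array([507.7, -67. ]), 20.4, 10.7, -2.9) rib z 0.0515 body z 0.0356
 rib/block (array([654.9, -71.2]), 11.7, 11.3, -1.9) rib z 0.0512 body z 0.036
 rib/block (array([606.6, -71.3]), 10.7, 6.6, -1.5) rib z 0.0515 body z 0.0369
 rib/block (array([ 495.6, -106. ]), 10.4, 10.3, -55.6) rib z None body z 0.0287
 rib/block (array([ 665.5, -110.5]), 10.6, 10.2, 63.6) rib z None body z 0.0287
scene
bar (array([582.5, -93.2]), 154.7, 48.2, -0.0) z 0.0505
slab near edge ymin -0.1259 (array([581.5, -90.7]), 206.2, 68.0, -1.3)
slab top (array([581.6, -57.9]), 207.6, 133.5, -1.5) z 0.0266
 pad (array([559.2, -51.4]), 61.4, 22.6, 88.6) z 0.0127
 rib/block (array([656.7, -54.7]), 46.2, 12.9, 86.3) rib z 0.0499 body z 0.0374
 rib/block (array([608.5, -52.3]), 47.6, 10.8, -89.4) rib z 0.0505 body z 0.0374
 rib/block (array([513.5, -50.6]), 45.0, 11.9, 85.4) rib z 0.0498 body z 0.036
s (array([509.1, 411.1]), 151.1, 110.7, 5.4)
t (array([504. , 417.2]), 149.3, 101.7, 5.7)
pos [ 0.6014 -0.2089  0.1954] tooly -1.2 q6 -0.42 t 38.0 w 0.0264
shift tool(mm) [100.8 -24.5 163.6]  rot [0.0127, -0.0039, 1.5768] [0.0039, 0.0126, -1.5648]
shift after turning to -91.5 (mm) [-23.3 -99.7 164.4] F [ 0.8  1.2 -0.8]
```

View pics/w11.png

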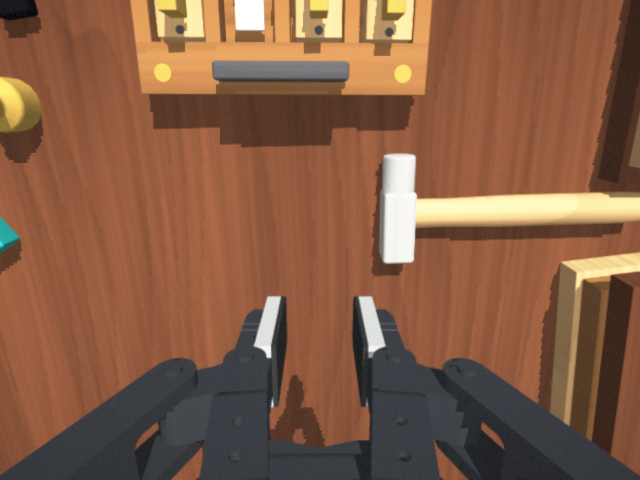

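View pics/s5.png

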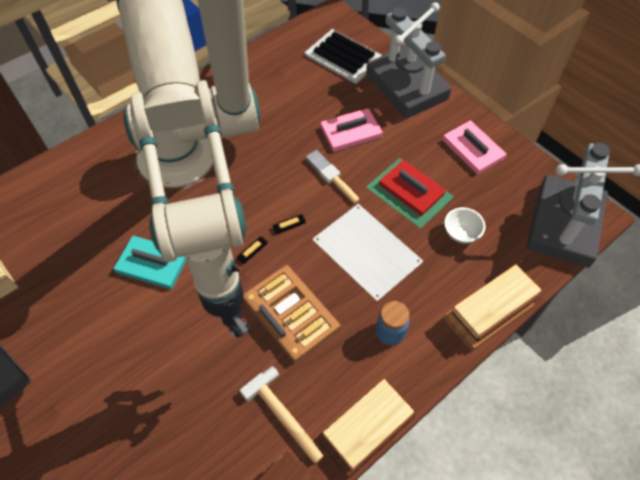

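All three rib tops measure 0.0512–0.0515, level with the bar top at 0.0514, so all the blocks are home. Now the mould handle.

Request:
apply_moves(moves=[0.028,0,0,0,0,0,0.122,0.028,0,0,0,0,0,0.122,0.028,0,0,0,0,0,0.122,0.028,0,0,0,0,0,0.122,0.028,0,0,0,0,0,0.122,0.028,0,0,0,0,0,0.122,0.028,0,0,0,0,0,0.122,0.028,0,0,0,0,0,0.122])

```text
clock: 38.67
position: [0.6005, -0.1955, 0.1923]
ee_rot: [-0.0, 0.962, 0.272, 0.001]
contact_force: [0.2, 0.1, -0.0]
width: 0.0281
```

Request:
apply_moves(moves=[0.028,0,0,0,0,0,0.12,0.028,0,0,0,0,0,0.12,0.028,0,0,0,0,0,0.12,0.028,0,0,0,0,0,0.12,0.028,0,0,0,0,0,0.12,0.028,-0.025,-0.02,0,0,0,0,0.028,-0.038,-0.013,0,0,0,0,0.028,0,0,0,0,0,0])

```text
clock: 39.33
position: [0.5361, -0.1432, 0.1865]
ee_rot: [-0.005, 0.999, -0.035, -0.005]
contact_force: [-0.7, 0.9, -0.7]
width: 0.0281
```

```bash
python3 -c "
from meas import *
d=imaging.get_image('wrist'); cv2.imwrite('pics/w12.png',d['image'][:,:,::-1])
bar(d)
t=imaging.get_image('top'); bar(t)
delta(.5807,-.1086,.1,-91.4)
"
```

```text
bar (array([582.9, -92.4]), 154.2, 46.8, -0.0) z 0.0515
slab near edge ymin -0.1245 (array([581. , -89.9]), 205.3, 66.3, -1.3)
bar (array([582.4, -92.5]), 153.5, 46.9, 0.0) z 0.052
slab near edge ymin -0.125 (array([581.3, -90.6]), 204.4, 66.4, -1.2)
pos [ 0.5433 -0.1465  0.1883] tooly -94.0 q6 1.25 t 39.43 w 0.0279
shift tool(mm) [ 34.6 -39.9  88.5]  rot [-0.0055, -0.0008, -0.0455] [-0.0013, 0.0085, 3.0961]
shift after turning to -91.4 (mm) [ 36.5 -38.8  88.3] F [0.6 0.1 0.2]
```

View pics/w12.png

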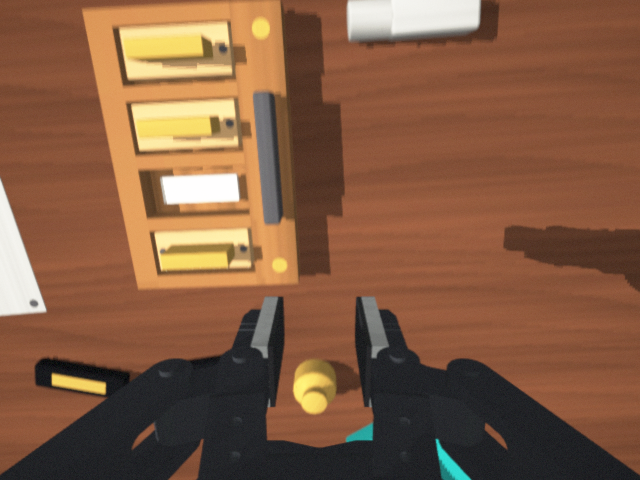

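Request:
apply_moves(moves=[0.028,0.01,-0.011,0,-0.005,0,-0.045,0.028,0.015,-0.015,0.02,0,0,0,0.028,0.012,-0.012,0.02,0,0,0,0.028,0,0,0.02,0,0,0,0.028,0,0,0.02,0,0,0,0.028,0,0,0.01,0,0,0,0.028,0,0,0,0,0,0,0.028,0,0,0,0,0,0])

```text
clock: 40.1
position: [0.5953, -0.1076, 0.0989]
ee_rot: [0.003, 1.0, -0.008, 0.008]
contact_force: [-0.4, 0.5, 1.1]
width: 0.028
```

```bash
python3 -c "
from meas import *
for n in('wrist','top'):
  d=imaging.get_image(n); P=pts(d,np.ones((480,640),np.uint8)); Q=P[(abs(P[:,0]-.58)<.06)&(abs(P[:,1]+.109)<.018)&(P[:,2]>.046)&(P[:,2]<.06)]
  print(n,len(Q)>9 and rect(Q))
delta(.5807,-.1086,.033,-91.4)
"
```

```text
wrist (array([ 580.8, -108.6]), 89.8, 12.0, -1.4)
top (array([ 567.2, -107.8]), 62.6, 12.5, -1.2)
pos [ 0.5954 -0.1079  0.0997] tooly -90.9 q6 1.29 t 40.2 w 0.0284
shift tool(mm) [-15.9   0.6  66.4]  rot [0.0056, -0.0182, 0.0082] [0.0285, 0.0088, -3.1332]
shift after turning to -91.4 (mm) [-14.7   1.1  66.7] F [ 0.3 -0.   0.1]
```

Request:
apply_moves(moves=[0.028,-0.008,0,0,0.005,-0.018,0.008,0.028,-0.006,0,0.01,0,0,0,0.028,0,0,0.012,0,0,0,0.028,0,0,0.012,0,0,0,0.028,0,0,0,0,0,0,0.028,0,0,0,0,0,0,0.028,0,0,0,0,0,0,0.028,0,0,0,0,0,0])

```text
clock: 40.87
position: [0.584, -0.1111, 0.0747]
ee_rot: [0.002, 1.0, -0.014, 0.006]
contact_force: [0.0, -0.2, 0.2]
width: 0.0282
```

```bash
python3 -c "
from meas import *
delta(.5807,-.1086,.033,-91.4)
"
```

```text
pos [ 0.584  -0.1111  0.0747] tooly -91.7 q6 1.3 t 40.87 w 0.0282
shift tool(mm) [-3.8 -2.6 41.7]  rot [0.0046, -0.0111, -0.0044] [-0.0174, -0.0072, 3.1371]
shift after turning to -91.4 (mm) [-3.3 -2.5 41.7] F [ 0.  -0.2  0.2]
```

Request:
apply_moves(moves=[0.028,-0.003,-0.0025,0,0.004,-0.011,-0.004,0.028,0,0,0,0,0,0,0.028,0,0,0.005,0,0,0,0.028,0,0,0.005,0,0,0,0.028,0,0,0.004,0,0,0,0.028,0,0,0,0,0,0,0.028,0,0,0,0,0,0,0.028,0,0,0,0,0,0])

```text
clock: 41.53
position: [0.5819, -0.1085, 0.0612]
ee_rot: [0.001, 1.0, -0.012, 0.001]
contact_force: [-0.1, 0.2, -0.1]
width: 0.0283
```

```bash
python3 -c "
from meas import *
delta(.5807,-.1086,.033,-91.4)
"
```

```text
pos [ 0.5819 -0.1085  0.0612] tooly -91.4 q6 1.29 t 41.53 w 0.0283
shift tool(mm) [-1.2  0.1 28.2]  rot [0.001, -0.0019, 0.0001] [0.003, 0.0016, -3.1415]
shift after turning to -91.4 (mm) [-1.2  0.1 28.2] F [-0.1  0.2 -0.1]
```

Request:
apply_moves(moves=[0.028,-0.001,0,0.005,0.001,-0.002,0,0.028,0,0,0.005,0,0,0,0.028,0,0,0.005,0,0,0,0.028,0,0,0.005,0,0,0,0.028,0,0,0.005,0,0,0,0.028,0,0,0.003,0,0,0,0.028,0,0,0,0,0,0,0.028,0,0,0,0,0,0])

```text
clock: 42.2
position: [0.5803, -0.1084, 0.0294]
ee_rot: [-0.0, 1.0, -0.012, -0.001]
contact_force: [-0.0, 0.8, 0.2]
width: 0.0276
```

Request:
apply_moves(moves=[0,0,0,0,0,0,0,0,0,0,0,0,0,0,0,0,0,0,0,0,0,0,0,0,0,0,0,0,0,0,0,0,0,0,0,0,0,0,0,0,0,0,0,0,0,0,0,0,0,0,0,0,0,0,0,0], newtons=70)

```text
clock: 42.87
position: [0.5804, -0.1089, 0.0295]
ee_rot: [-0.0, 1.0, -0.012, -0.001]
contact_force: [-0.8, -0.1, -1.8]
width: 0.0107
```

```bash
python3 -c "
from meas import *
# mould centre (582,-56.6) yaw -1.4 -> plate (567,199.5) yaw 1.85 ; bar target
a=np.radians(1.85); b=np.array([.567,.1995])+np.array([[np.cos(a),-np.sin(a)],[np.sin(a),np.cos(a)]])@[0,-.052]; print(b)
delta(.5807,-.1086,.033,-91.4)
delta(b[0],b[1],.033,-88.15)
"
```

```text
[0.56867872 0.1475271 ]
pos [ 0.5804 -0.1089  0.0295] tooly -91.4 q6 1.29 t 42.87 w 0.0107
shift tool(mm) [ 0.3 -0.3 -3.5]  rot [-0.0, 0.0015, -0.0004] [0.0023, 0.0, 3.1412]
shift after turning to -91.4 (mm) [ 0.3 -0.3 -3.5] F [-0.8 -0.1 -1.8]
pos [ 0.5804 -0.1089  0.0295] tooly -91.4 q6 1.29 t 42.87 w 0.0107
shift tool(mm) [ -18.1 -256.    -3.5]  rot [-0.0, 0.0015, -0.0571] [0.0022, 0.0001, 3.0845]
shift after turning to -88.15 (mm) [  -3.4 -256.6   -3.5] F [-0.8 -0.1 -1.8]
```

Request:
apply_moves(moves=[0,0,-0.006,0,0,0,0,0,-0.001,-0.012,0,0,0,-0.003,0,-0.001,-0.014,0,0,0,-0.003,0,-0.001,-0.014,0,0,0,-0.003,0,-0.001,-0.014,0,0,0,-0.003,0,-0.001,-0.014,0,0,0,-0.003,0,-0.001,-0.014,0,0,0,-0.003,0,-0.001,-0.012,0,0,0,-0.003])

```text
clock: 43.53
position: [0.581, -0.0259, 0.0322]
ee_rot: [0.016, 1.0, 0.002, 0.005]
contact_force: [1.1, -7.7, 1.6]
width: 0.0107
```

```bash
python3 -c "
from meas import *
delta(.5687,.1475,.0295,-88.15)
d=imaging.get_image('wrist'); cv2.imwrite('pics/w13.png',d['image'][:,:,::-1])
"
```

```text
pos [ 0.581  -0.0259  0.0322] tooly -89.8 q6 1.45 t 43.53 w 0.0107
shift tool(mm) [ -11.5 -173.4   -3.1]  rot [0.0329, -0.0103, -0.0279] [-0.0161, -0.0512, 3.1133]
shift after turning to -88.15 (mm) [  -6.7 -173.7    2.7] F [ 1.1 -7.7  1.6]
```

View pics/w13.png

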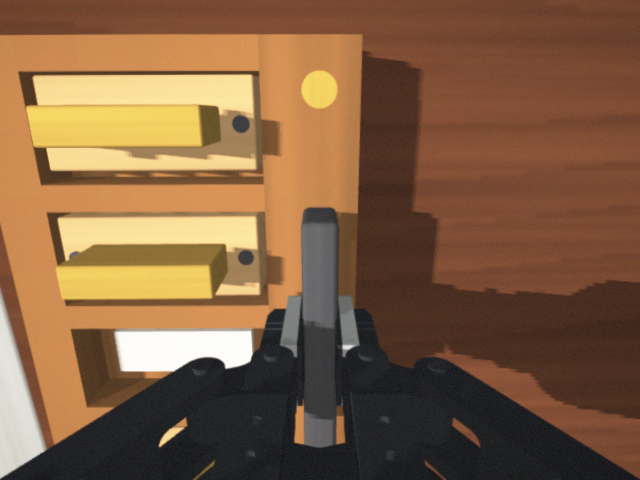

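Request:
apply_moves(moves=[0,0,0,0.001,0.012,-0.003,0,0,0,0,0.001,0.012,-0.003,0,0,0,0,0.001,0.008,-0.003,0,0,-0.001,-0.006,0,0.003,0,-0.003,0,-0.001,-0.01,0,0.004,0,-0.003,0,-0.001,-0.01,0,0.004,0,-0.003,0,-0.001,-0.01,0,0.004,0,-0.003,0,-0.001,-0.008,0,0.004,0,-0.003])

```text
clock: 44.25
position: [0.5781, 0.0086, 0.0295]
ee_rot: [-0.005, 1.0, 0.011, 0.002]
contact_force: [0.9, -6.5, -0.8]
width: 0.0106
```

```bash
python3 -c "
from meas import *
delta(.5687,.1475,.0295,-88.15)
"
```

```text
pos [0.5781 0.0086 0.0295] tooly -88.8 q6 1.43 t 44.25 w 0.0106
shift tool(mm) [  -6.4 -139.1    1.4]  rot [-0.0101, -0.0042, -0.0106] [-0.0066, 0.0158, 3.131]
shift after turning to -88.15 (mm) [  -4.9 -139.1   -0. ] F [ 0.9 -6.5 -0.8]
```

Request:
apply_moves(moves=[0,-0.001,-0.01,0,-0.003,-0.002,-0.001,0,-0.001,-0.01,0,0,-0.002,-0.001,0,-0.001,-0.01,0,0.001,0,-0.001,0,0,-0.01,0,0.002,0,-0.001,0,0,-0.01,0,0.002,0,-0.001,0,0,-0.01,0,0.002,0,-0.001,0,0,-0.01,0,0.002,0,-0.001,0,0,-0.01,0,0.002,0,-0.001])

```text
clock: 44.92
position: [0.5757, 0.0708, 0.0295]
ee_rot: [0.001, 1.0, 0.015, -0.0]
contact_force: [-0.1, -7.2, -1.1]
width: 0.0109
```

```bash
python3 -c "
from meas import *
delta(.5687,.1475,.0295,-88.15)
"
```

```text
pos [0.5757 0.0708 0.0295] tooly -88.3 q6 1.55 t 44.92 w 0.0109
shift tool(mm) [ -4.7 -76.9  -0.2]  rot [0.0028, 0.0001, -0.002] [0.0002, -0.0044, 3.1396]
shift after turning to -88.15 (mm) [ -4.6 -76.9  -0. ] F [-0.1 -7.2 -1.1]
```

Request:
apply_moves(moves=[0,-0.001,-0.01,0,0.002,0,0,0,-0.001,-0.01,0,0.002,0,0,0,-0.001,-0.01,0,0.001,0,0,0,-0.001,-0.01,0,0.001,0,0,0,-0.001,-0.01,0,0.001,0,0,0,0,-0.01,0,0.001,0,0,0,0,-0.006,0,0.001,0,0,0,0,-0.003,0,0,0,0])

```text
clock: 45.58
position: [0.5717, 0.1234, 0.0297]
ee_rot: [0.006, 1.0, 0.014, -0.001]
contact_force: [0.2, -8.5, 2.2]
width: 0.0108
```

```bash
python3 -c "
from meas import *
delta(.5687,.1475,.0295,-88.15)
"
```

```text
pos [0.5717 0.1234 0.0297] tooly -88.3 q6 1.65 t 45.58 w 0.0108
shift tool(mm) [ -2.3 -24.2  -0.1]  rot [0.012, 0.0015, -0.0034] [0.0024, -0.0189, 3.1381]
shift after turning to -88.15 (mm) [ -2.2 -24.2   0.2] F [ 0.2 -8.5  2.2]
```

Request:
apply_moves(moves=[0,-0.001,-0.006,0,0.004,0,-0.001,0,-0.001,-0.008,0,0.004,0,-0.001,0,0,-0.008,0,0.003,0,-0.001,0,0,-0.006,0,0.002,0,0,0,0,-0.003,0,0,0,0,0,0,0,0,0,0,0,0,0,0,0,0,0,0,0,0,0,0,0,0,0])

```text
clock: 46.25
position: [0.5702, 0.143, 0.0295]
ee_rot: [0.003, 1.0, 0.013, -0.003]
contact_force: [-1.1, -0.8, 0.3]
width: 0.0108
```

```bash
python3 -c "
from meas import *
delta(.5687,.1475,.0295,-88.15)
t=imaging.get_image('top'); cv2.imwrite('pics/t6.png',t['image'][120:310,150:450,::-1])
s=imaging.get_image('scene')
for n,d in(('t',t),('s',s)): mould(d,.567,.2)
"
```

```text
pos [0.5702 0.143  0.0295] tooly -88.5 q6 1.68 t 46.25 w 0.0108
shift tool(mm) [-1.4 -4.6 -0. ]  rot [0.0056, 0.0054, -0.0064] [0.0085, -0.0088, 3.1352]
shift after turning to -88.15 (mm) [-1.4 -4.6  0. ] F [-1.1 -0.8  0.3]
slab top (array([570.2, 196.3]), 203.8, 132.1, 3.0) z 0.0289
slab top (array([568.9, 193.3]), 206.5, 135.0, 1.7) z 0.0262
```

View pics/t6.png

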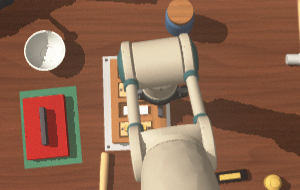

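Request:
apply_moves(moves=[0,-0.001,-0.003,0,0.003,0.002,-0.003,0,-0.001,-0.003,0,0.002,0.002,0,0,0,0,0,0.001,0,0,0,0,0,0,0,0,0,0.028,0,0,0,0,0,0,0.028,0,0,0,0,0,0,0.028,0,0,0,0,0,0,0.028,0,0,0,0,0,0])

```text
clock: 47.02
position: [0.5695, 0.1463, 0.0295]
ee_rot: [0.002, 1.0, 0.015, 0.001]
contact_force: [-0.3, -0.9, -0.3]
width: 0.0282
```

Request:
apply_moves(moves=[0.028,0,0,-0.01,0,0,0,0.028,0,0,-0.02,0,0,0,0.028,0,0,-0.03,0,0,0,0.028,0,0,-0.035,0,0,0,0.028,-0.02,0.03,-0.03,0,0,0,0.028,-0.02,0.036,-0.02,0,0,0,0.028,-0.02,0.036,0,0,0,0,0.028,-0.02,0.036,0,0,0,0])

```text
clock: 47.68
position: [0.5001, 0.0143, 0.1809]
ee_rot: [0.002, 1.0, 0.021, 0.004]
contact_force: [0.1, -0.8, 0.5]
width: 0.0276
```

Request:
apply_moves(moves=[0.028,-0.02,0.036,0,0,0,0,0.028,-0.02,0.036,0,0,0,0,0.028,-0.02,0.036,0,0,0,0,0.028,-0.02,0.036,0,0,0,0,0.028,0,0.036,0,0,0,0,0.028,0,0.03,0,0,0,0,0.028,0,0,0,0,0,0,0.028,0,0,0,0,0,0])

```text
clock: 48.35
position: [0.4229, -0.2105, 0.1913]
ee_rot: [0.007, 1.0, 0.019, 0.011]
contact_force: [-0.5, 0.1, 0.4]
width: 0.0282
```

```bash
python3 -c "
from meas import *
delta(.4,-.2,.2,-88)
t=imaging.get_image('top'); cv2.imwrite('pics/t7.png',t['image'][:,:,::-1])
s=imaging.get_image('scene'); cv2.imwrite('pics/s7.png',s['image'][:,:,::-1])
for n,d in(('t',t),('s',s)):
  print(n); mould(d,.567,.2); ribs(d,.567,.2)
  P=pts(d,np.ones((480,640),np.uint8)); Q=P[(abs(P[:,0]-.57)<.06)&(abs(P[:,1]-.148)<.02)&(P[:,2]>.046)]; print('bar',rect(Q),np.median(Q[:,2]))
  m=rng(d,(60,60,60),(80,160,255))
  for c in conts(redm(d),100): print('board',rect(cast(d,c,.022)))
  print('mat outline',rect(cast(d,max(conts(m,200),key=cv2.contourArea),0)))
"
```

```text
pos [ 0.4229 -0.2105  0.1913] tooly -87.8 q6 0.92 t 48.35 w 0.0282
shift tool(mm) [-22.3 -11.2  -9.3]  rot [0.0139, -0.0211, 0.003] [0.0332, 0.0219, -3.1383]
shift after turning to -88 (mm) [-22.5 -11.3  -8.7] F [-0.5  0.1  0.4]
t
slab top (array([568.8, 198. ]), 205.1, 132.4, 1.6) z 0.0289
 pad (array([543.4, 205.2]), 58.3, 19.6, 89.5) z 0.016
 rib/block (array([591.9, 206.6]), 44.9, 8.9, -88.5) rib z 0.0527 body z None
 rib/block (array([640.1, 208. ]), 43.7, 9.7, -84.5) rib z 0.0529 body z None
 rib/block (array([497. , 204.4]), 44.7, 7.5, 89.6) rib z 0.0531 body z None
bar (array([570.4, 145.4]), 89.4, 11.8, -0.4) 0.05298489359395747
board (array([504. , 417.2]), 149.2, 101.8, 5.6)
mat outline (array([506.7, 411.3]), 187.9, 138.5, 5.5)
s
slab top (array([567.9, 196.6]), 206.3, 135.8, 1.0) z 0.0263
 pad (array([545.3, 201.8]), 60.8, 23.4, -89.8) z 0.0129
 rib/block (array([594. , 202.7]), 46.5, 11.9, -85.3) rib z 0.0499 body z 0.0371
 rib/block (array([643.4, 202.8]), 47.0, 10.6, -87.7) rib z 0.0494 body z 0.0383
 rib/block (array([500.7, 199.2]), 44.0, 11.8, -89.7) rib z 0.0498 body z 0.0382
bar (array([570.6, 143.6]), 89.0, 13.6, 1.3) 0.04957079668040064
board (array([509.2, 411.1]), 151.3, 110.7, 5.4)
mat outline (array([507.4, 407.9]), 187.4, 136.7, 5.3)
```

View pics/t7.png

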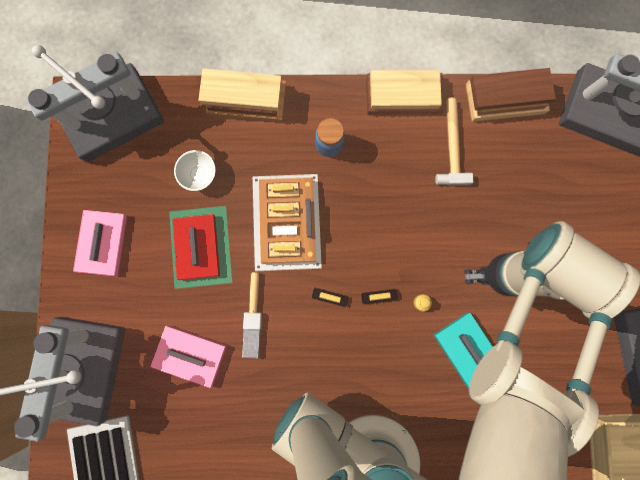

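View pics/s7.png

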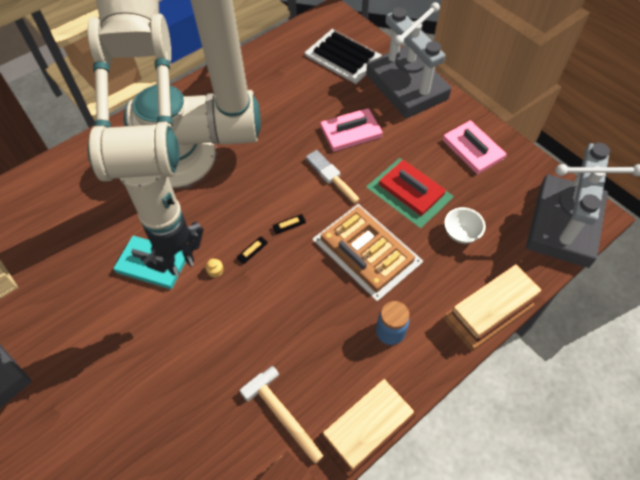

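```bash
python3 -c "
from rig import workorder,manip
print(workorder.sign_off()); print(manip.get_state()['clock'])"
```

```text
the job is handed in; nothing more can be done
None
the job is handed in; nothing more can be done
```

The job is done and handed in at about 48.5 s of the 210 s allowed. Sign-off gives no verdict, so the results below are my own measurements.

**What I did:**
- I slid the red board off the plate and onto the mat.
- There were three blocks. I pressed each into its own recess until it bottomed out, at 17 to 27 N.
- I then slid the loaded mould onto the plate by its handle.

One block was found about 25 mm from where it started, so I measured it again before gripping it.

**Last checks:**

| Item | Measured | Allowed |
|---|---|---|
| Mould centre from plate centre | within about 3 mm each way | 18 mm |
| Mould angle to plate | under 1° | 9.7° (0.17 rad) |
| Board centre from mat centre | within about 6 mm each way | 24 mm |
| Board angle to mat | under 1° | 17° (0.3 rad) |
| Rib tops against mould bar top (equal when flush) | within about 0.5 mm | 2.5 mm |

The bystanders look unmoved in the pictures, and the arm stood clear at the end.

**What disagreed:**
- The top and scene cameras differ by about 1 to 3 mm for the plate and mould and by about 6 mm for the board. In the scene view the board's side faces were counted with its top, which explains most of the board's difference.
- Early in the mould slide, the gripper tilted about 0.03 rad and rose about 3 mm. I corrected it straight away. That is well inside the 0.25 rad and 20 mm limits.

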